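Lay the supper tray on the kitchen cart

TASK

Lay the wooden tray for supper: set the top coaster from the spring dispenser on the middle of the large round pad and stand the speckled cup on the middle of that coaster, stand the grey-topped shaker on the small round pad, and set the single small blue food box on the oblong pad, its long side along the pad's. Set each thing down upright and centred, without dropping it, and leave the plain white cup and the red-topped shaker where they are.

Things in the scene. Friction and masses are not known exactly. Their poses are not given: they have to be found in the camera images.
- coaster_center (a point): Centre (half-way up) of the terracotta-coloured round coaster that is topmost in the dispenser: 66 mm across, 12 mm thick, 90 g, z up. Two more like it lie under it on the spring plate, so fingertips should go no more than about 10 mm below its upper face. At the start its upper face is 70 mm above the cart top. When it is lifted off, the spring raises the next one by 12 mm into its place; the spring is soft (74 N/m).
- speckled_cup_center (a point): Centre (on the axis, half-way up) of the grey-blue stoneware cup with dark speckles, without handle, open upwards: 78 mm high, 62 mm across over its upper 50 mm, narrowing below to a foot 48 mm across, about 190 g; z up.
- white_cup_center (a point): Centre (half-way up) of a plain white cup of exactly the same shape and size, without speckles: it does not belong on the tray and stays.
- grey_shaker_center (a point): Centre (on the axis, half-way up) of the closed flip-top shaker with a white body and a GREY cap: 46 mm across, 86 mm high, about 120 g; z up.
- red_shaker_center (a point): Centre (half-way up) of a shaker of the same shape and size with a RED cap: it does not belong on the tray and stays.
- food_box_center (a point): Centre (half-way up) of the single small blue transparent food box with closed blue lid: 92 mm long (its x axis) by 62 mm wide (its y axis), 50 mm high, about 160 g; z up. The stack of three larger blue boxes (120 by 95 mm each, 122 mm high together, near a far corner of the cart) is fixed and is not part of the job; a steel ladle rest stands near the other far corner.
- pad_large_round: Large round sage-green pad, 92 mm across and 3 mm thick, fixed in the tray; origin at the centre of its underside, z up, upper face 3 mm above the origin (8 mm above the cart top). The tray is a wooden tray, 162 by 362 mm outside, with a rim 16 mm high above the cart top and 6 mm thick; its three pads lie side by side along its middle line, 105 mm apart from centre to centre, in any order; the tray lies flat and does not move.
- pad_small_round: Small round sage-green pad, 60 mm across and 3 mm thick, fixed in the tray; origin at the centre of its underside, z up, upper face 3 mm above the origin.
- pad_oblong: Oblong sage-green pad, 112 mm long (its x axis, across the tray) by 78 mm wide (its y axis, along the tray), 3 mm thick, fixed in the tray; origin at the centre of its underside, z up, upper face 3 mm above the origin.
- dispenser: Spring coaster dispenser, fixed: a black round base 100 mm across and 12 mm high with four upright steel guide rods (8 mm thick, 62 mm high, at 28 mm to each side of the centre in x and 28 mm in y, so at its four diagonals) round the stack of coasters. Between the rods are four gaps 48 mm wide, centred on its own +x, -x, +y and -y directions, through which fingers can take the top coaster by its edge. Origin at the centre of its underside, z up.
Not all that is in view belongs to the job. What is shaped like the part that bears coaster_center but green or purple is not meant.

How it is judged:
By the outcome, as a careful person would: the job done as asked, in the order asked, and still so for the second after the job is handed in, with the robot touching nothing.
It also fails if it takes over 134 s, if anything falls off the work surface, if the arm or the gripper's body presses on something with over 40 N, if the wrist force passes 120 N, or if a joint passes its speed limit or range.

ROBOT

A 6-joint arm with a two-finger parallel gripper is mounted at the origin on the work surface. World frame = base frame: x ahead of the robot, y to its left, z up, the work surface at z = 0. Lengths are in m, angles in rad, forces in N, time in s.
With the tool pointing down it reaches from about 0.375 to 0.9 m from the base axis. Payload 3.1 kg.
Tool frame: the origin (TCP) lies on the centre line of the jaws, within the pads' length; the fingertips stand manip.finger_overhang ahead of it and the grasp point (between the pads) lies 11 mm behind it (manip.finger_overhang is the distance from the TCP to the fingertips, in m); y points along the fingers, z is the direction in which the jaws open and shut, and the axes are right-handed (so a half turn about y gives the same grasp; the last joint's range is limited). The gripper opens to 85 mm and grips with 20 to 120 N. Pads are 22 mm wide; open, the fingers measure 114 mm over their backs; the gripper's body (76 mm by 85 mm) begins 54 mm behind the grasp point. The pads swing forward as they close: fully open they stand 13 mm farther back than shut.
Start: joints at [1.046, 0.527, 1.433, -0, 1.181, -0.178], TCP at [0.212, 0.588, 0.239] pointing down, gripper open.
Joint ranges: [-3.08, 3.08], [-0.75, 2.2], [0.22, 2.44], [-1.43, 4.57], [0, 2.65], [-2.85, 2.85]. Speed limits (rad/s): [2.79, 2.79, 3.14, 3.14, 3.14, 3.14].

INTERFACE

Orientations are given as a unit quaternion [x, y, z, w].
In Python, from station import manip gives the robot as it stands.
- The arm moves only by the tool send_rows, never from a script. Its argument "plan" is a list of rows, each an object with "linear": the shift along the tool's x, y, z in units of 30 mm (1.0 is 30 mm), a list of three; "roll": the turn about the tool's y in units of 6 degrees (1.0 is 6 degrees). In form: [{"linear": [tx, ty, tz], "roll": roll}, ...]. A call has exactly 5 rows; each row shifts and turns the commanded pose from where the row before left it, along the tool's axes as they then stand; what a row does not reach is not made up. A row lasts 1/8 s, in which the tool goes at most 62.5 mm and 10.7 degrees, less where a joint would pass 70% of its speed; a pose out of reach is approached as far as the arm can. A call is refused whole if a number of a shift passes 1 or a number of a turn 1, either way. A call with a gripper value outside its range is refused whole. "claw" is the finger opening in mm, from 0 to 85.4, set as the call begins (left out, the last holds). The fingers move at their own pace and stop on an object; "force" is the grip in N (left out, the last holds). Time passes only in rows, so rows that do not move let the fingers close, or fill a call up. It gives the time, the measured TCP pose, the force and the opening at its end, in the units of the state.
- manip.sense(): the state, without advancing time (a new reading comes with each control period).
- manip.snapshot(name): name is "side" or "top"; returns the picture (400x640x3 uint8, blue, green, red); there is no depth.
- manip.get_calibration(name): a dict with "fovy" (degrees; the focal length in pixels is half the picture's height over the tangent of half this angle, whatever the lens; pixels are square), "cx", "cy" (the principal point, pixels), "cam_to_world" (4x4, takes a point from camera to world coordinates). Camera axes: x right, y down, z forward; pixel columns grow to the right and rows downward; lengths in m; the calibration is good to about 2 mm. A picture is of the moment at which its call begins. get_calibration takes no time and is no camera call.
- manip.sign_off(): hands the job in, once; it reports no verdict.
Trained networks look in the newest picture that a camera, given by its name, has taken for a name from the list of things; names that differ only in an ending like _2 or _b are one class to them, and where a whole thing is asked for, a point or a joint stands for the part that bears it (a point fixed in the world has none). Each returns a list of dicts, best first, with "p" (0 to 1); they miss things now and then, are a little off and sometimes report something else, mostly with a low value. They report only what shows in the picture. A call takes as long as a camera call. They do not tell look-alikes from the thing itself.
- manip.look_for(camera, query): "extent" ([left, top, right, bottom] in pixels, round what is visible of it).
The state is a dict: "t": time; "q": joint angles; "qd": joint speeds; "tau": joint torques, N m; "tcp_pos": TCP position; "tool_rot": TCP orientation; "force": force on the tool from outside, world axes, zero at the start; "ft_torque": the same for the moment, N m; "finger_gap": opening from 0.0 (shut) to 1.0 (fully open).
Only numpy, scipy, OpenCV 4.12 (cv2) and the standard library are available. Lean on these libraries where they do the work, as an engineer would, in place of code of your own. Each camera call takes 0.05 s, during which the arm holds its last target.

## Working session

There is one attempt and no reset: what is moved stays moved. The work goes in short steps, Python scripts to look and compute and a tool call to move; the robot and the scene stay as the last step left them, time stands still between calls to the robot, and variables do not carry over. Pictures are saved under pics/ and viewed, and the job is handed in when it is done.

Besides the shell and the picture viewer there is one more tool, called after ">>>" by a JSON object that holds its "op" and its "data", one argument or row to a line. send_rows: Moves the arm, as the interface text tells. Its arguments: {"type":"object","properties":{"plan":{"type":"array"},"claw":{"type":"number"},"force":{"type":"number"}},"required":["plan"]}

```bash
ls; mkdir -p pics; python3 - <<'E'
from station import manip
import cv2, json
s=manip.sense()
print(s, manip.finger_overhang)
for n in ("side","top"):
    im=manip.snapshot(n); cv2.imwrite(f"pics/{n}0.png",im)
    c=manip.get_calibration(n); print(n,c)
    for q in ["coaster_center","speckled_cup_center","grey_shaker_center","food_box_center","pad_large_round","pad_small_round","pad_oblong","dispenser"]:
        print(n,q,[(([round(v) for v in d['extent']]),round(d['p'],2)) for d in manip.look_for(n,q)][:4])
E
```

```text
pics
{'t': 0.0, 'q': array([ 1.04649823e+00,  5.28428096e-01,  1.43389895e+00, -2.30586676e-05,
        1.18141581e+00, -1.78472853e-01]), 'qd': array([ 0.00054062, -0.00102012,  0.00135664,  0.00013416, -0.00094514,
        0.0005569 ]), 'tau': array([-4.76366095e-04, -4.42349374e+01, -1.78022808e+01, -1.20332697e-04,
        8.33307160e-03, -9.17358030e-07]), 'tcp_pos': array([0.2114636 , 0.58739407, 0.23835807]), 'tool_rot': array([ 0.69727877, -0.12191078,  0.12140161, -0.69584606]), 'force': array([ 0.05686841, -0.19733488,  0.31155666]), 'ft_torque': array([0.02232173, 0.0512367 , 0.07125376]), 'finger_gap': 0.9992853464145487} 0.008
side {'fovy': 57.65367982690874, 'cx': 316.485569339972, 'cy': 200.01119340743557, 'cam_to_world': array([[ 0.95373259, -0.15291606,  0.2588645 ,  0.34319883],
       [-0.30039631, -0.52044801,  0.79930965, -0.70314423],
       [ 0.01249823, -0.8400896 , -0.54230365,  0.56769651],
       [ 0.        ,  0.        ,  0.        ,  1.        ]])}
side coaster_center [([343, 236, 380, 260], 0.74), ([267, 144, 288, 154], 0.58), ([261, 179, 282, 195], 0.5
[... 530 characters left out ...]
1378267 ,  0.36284749],
       [-0.99927254,  0.03025058,  0.02322252, -0.00459299],
       [-0.02716183, -0.13710477, -0.99018408,  1.35868474],
       [ 0.        ,  0.        ,  0.        ,  1.        ]])}
top coaster_center [([170, 184, 194, 208], 0.91), ([221, 202, 243, 231], 0.88), ([177, 238, 198, 263], 0.79), ([218, 130, 240, 154], 0.66)]
top speckled_cup_center [([277, 225, 305, 251], 0.81)]
top grey_shaker_center [([216, 252, 241, 270], 0.83)]
top food_box_center [([343, 212, 377, 252], 0.64)]
top pad_large_round [([349, 141, 383, 176], 0.61)]
top pad_small_round [([280, 160, 298, 180], 0.62)]
top pad_oblong [([311, 141, 345, 186], 0.61)]
top dispenser [([175, 178, 207, 215], 0.6)]
```

```bash
python3 - <<'E'
import cv2
a=cv2.imread("pics/top0.png"); cv2.imwrite("pics/top0b.png",cv2.resize(a[90:320,130:430],None,fx=2.6,fy=2.6,interpolation=cv2.INTER_CUBIC))
a=cv2.imread("pics/side0.png"); cv2.imwrite("pics/side0b.png",cv2.resize(a[110:350,170:430],None,fx=2.4,fy=2.4,interpolation=cv2.INTER_CUBIC))
E
```

```text
(no output)
```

View pics/top0.png

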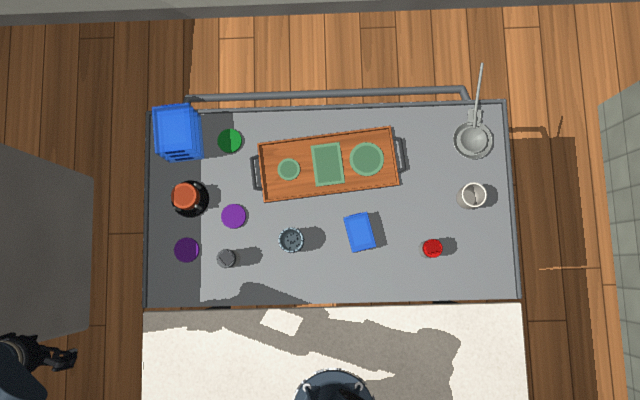

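View pics/side0.png

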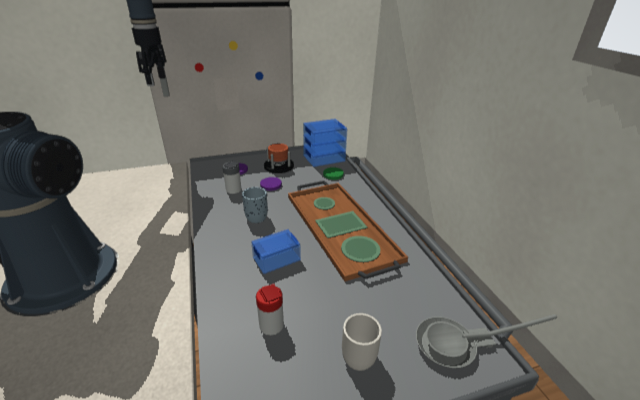

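```bash
sleep 1
```

```text
(no output)
```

View pics/top0b.png

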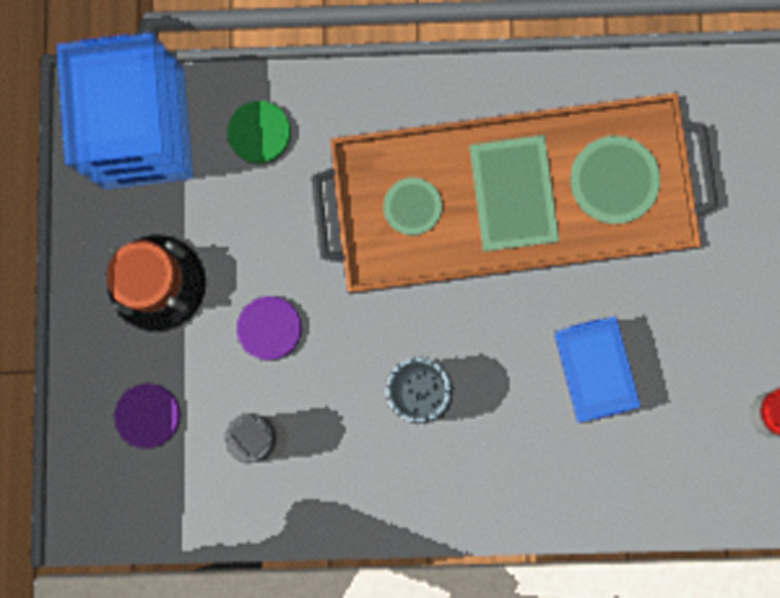

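View pics/side0b.png

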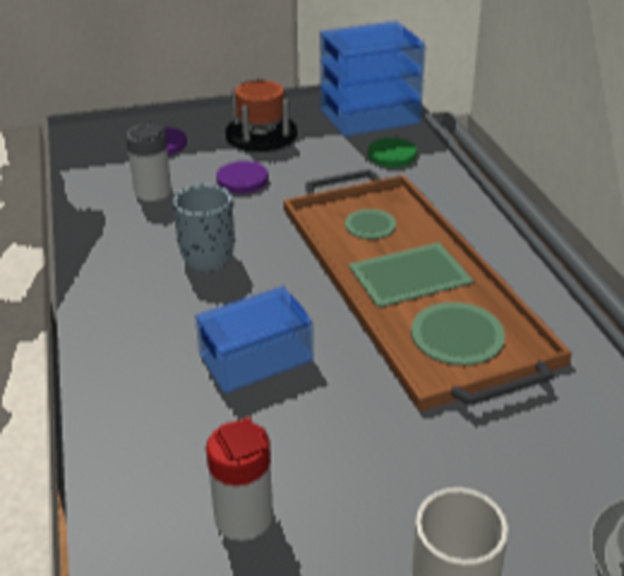

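The top view shows the coaster in the dispenser at (183,195), the speckled cup at (291,238), the grey shaker at (227,258) and the box at (360,232). The pads are small (289,169), oblong (328,164) and large (367,158). The purple and green discs and the white and red items are decoys. Next I'll take precise positions with silhouette fits.

```bash
cat > h.py <<'E'
import numpy as np, cv2
from station import manip
class Cam:
    def __init__(s,n):
        c=manip.get_calibration(n); s.T=np.array(c['cam_to_world']); s.f=200/np.tan(np.radians(c['fovy']/2)); s.cx,s.cy=c['cx'],c['cy']
    def proj(s,P):
        P=np.atleast_2d(P); q=(P-s.T[:3,3])@s.T[:3,:3]
        return np.c_[s.f*q[:,0]/q[:,2]+s.cx, s.f*q[:,1]/q[:,2]+s.cy]
    def unproj(s,uv,z):
        uv=np.atleast_2d(uv).astype(float); d=np.c_[(uv[:,0]-s.cx)/s.f,(uv[:,1]-s.cy)/s.f,np.ones(len(uv))]@s.T[:3,:3].T
        k=(z-s.T[2,3])/d[:,2]; return s.T[:3,3]+d*k[:,None]
top=Cam('top'); side=Cam('side'); cams={'top':top,'side':side}
def big(n,im,box,f,name,pts=None):
    l,t,r,b=box; o=cv2.resize(im[t:b,l:r],None,fx=f,fy=f,interpolation=cv2.INTER_CUBIC)
    for p in (pts if pts is not None else []):
        x,y=(p[0]-l+.5)*f-.5,(p[1]-t+.5)*f-.5
        cv2.circle(o,(int(round(x)),int(round(y))),1,(0,255,255),-1)
    cv2.imwrite(name,o)
def ring(c,r,z,n=48):
    a=np.linspace(0,2*np.pi,n,endpoint=False); return np.c_[c[0]+r*np.cos(a),c[1]+r*np.sin(a),np.full(n,z)]
def rect(c,L,W,th,z,n=12):
    u=np.linspace(-.5,.5,n); q=np.r_[np.c_[u*L,0*u-W/2],np.c_[u*L,0*u+W/2],np.c_[0*u-L/2,u*W],np.c_[0*u+L/2,u*W]]
    R=np.array([[np.cos(th),-np.sin(th)],[np.sin(th),np.cos(th)]]); return np.c_[q@R.T+np.array(c),np.full(len(q),z)]
E
python3 - <<'E'
from h import *
a=cv2.imread("pics/top0.png");b=cv2.imread("pics/side0.png")
P={}
for n,im,cam,roi in (('top',a,top,(255,120,400,205)),('side',b,side,(290,180,410,280))):
    hsv=cv2.cvtColor(im,cv2.COLOR_BGR2HSV); m=((hsv[...,0]>55)&(hsv[...,0]<90)&(hsv[...,1]>50)).astype(np.uint8)
    l,t,r,bb=roi; mm=np.zeros_like(m); mm[t:bb,l:r]=m[t:bb,l:r]
    k,lab,st,ce=cv2.connectedComponentsWithStats(mm)
    for i in range(1,k):
        if st[i,4]>60:
            ys,xs=np.nonzero(lab==i)
            w=cam.unproj(np.c_[xs,ys],0.008)[:,:2]  # area centroid, world metric weights
            # jacobian weighting
            w2=cam.unproj(np.c_[xs+1,ys],0.008)[:,:2];w3=cam.unproj(np.c_[xs,ys+1],0.008)[:,:2]
            J=abs(np.cross(w2-w,w3-w)); c=(w*J[:,None]).sum(0)/J.sum(); A=J.sum()
            print(n,st[i],ce[i].round(1),c.round(4),'area mm2',round(A*1e6),'eqdiam',round(2000*(A/np.pi)**.5,1)); P.setdefault(n,[]).append((A,c))
for n in P:
    q=[c for A,c in sorted(P[n],key=lambda t:t[0])]
    print(n,[round(np.linalg.norm(q[i]-q[j])*1000,1) for i,j in((0,1),(1,2),(0,2))], np.degrees(np.arctan2(*(q[0]-q[1])[::-1])))
print('expected areas',np.pi*46**2,np.pi*30**2,112*78)
E
```

```text
top [ 311  142   33   44 1148] [327.3 163.9] [ 0.6349 -0.0036] area mm2 8321 eqdiam 102.9
top [350 143  33  33 864] [366.2 158.7] [ 0.6455 -0.1077] area mm2 6250 eqdiam 89.2
top [278 159  22  21 360] [288.3 168.9] [0.6242 0.1008] area mm2 2615 eqdiam 57.7
side [314 198  21  11 179] [323.8 203. ] [0.6256 0.1018] area mm2 2558 eqdiam 57.1
side [316 212  50  25 744] [340.2 224. ] [ 0.6361 -0.0028] area mm2 8284 eqdiam 102.7
side [342 237  38  25 749] [360.4 248.8] [ 0.6467 -0.1077] area mm2 6360 eqdiam 90.0
top [np.float64(209.6), np.float64(104.7), np.float64(104.9)] 95.8345105013501
side [np.float64(210.6), np.float64(105.5), np.float64(105.1)] 95.72773323353508
expected areas 6647.610054996002 2827.4333882308138 8736<stdin>:14: DeprecationWarning: Arrays of 2-dimensional vectors are deprecated. Use arrays of 3-dimensional vectors instead. (deprecated in NumPy 2.0)
```

```bash
cat >> h.py <<'E'
from scipy.optimize import minimize
def sil_mask(cam,P,roi,f=4):
    l,t,r,b=roi; uv=cam.proj(P); q=((uv-[l,t]+.5)*f-.5).astype(np.float32)
    h=cv2.convexHull(q); m=np.zeros(((b-t)*f,(r-l)*f),np.uint8); cv2.fillConvexPoly(m,(h*16).round().astype(np.int32),255,shift=4)
    return cv2.resize(m,(r-l,b-t),interpolation=cv2.INTER_AREA)/255.
E
cat > m.py <<'E'
from h import *
import sys
pts={}
a=cv2.imread("pics/top0.png");b=cv2.imread("pics/side0.png")
def masks(kind):
    out={}
    for n,im in (('top',a),('side',b)):
        hsv=cv2.cvtColor(im,cv2.COLOR_BGR2HSV).astype(int); H,S,V=hsv[...,0],hsv[...,1],hsv[...,2]
        if kind=='box': m=(H>95)&(H<125)&(S>110); roi={'top':(335,200,390,262),'side':(240,222,310,282)}[n]
        if kind=='coaster': m=((H<12)|(H>172))&(S>120); roi={'top':(165,175,215,220),'side':(260,135,300,180)}[n]
        if kind=='cup': m=(H>80)&(H<115)&(S>35); roi={'top':(272,220,312,260),'side':(235,180,275,230)}[n]
        l,t,r,bb=roi; out[n]=(m[t:bb,l:r].astype(float),roi)
    return out
def model(kind,p):
    if kind=='box': return np.r_[rect(p[:2],.092,.062,p[2],0.),rect(p[:2],.092,.062,p[2],.05)]
    if kind=='coaster': return np.r_[ring(p,.033,.070),ring(p,.033,.034)]
    if kind=='cup': return np.r_[ring(p,.031,.078),ring(p,.031,.028),ring(p,.024,0)]
def fit(kind,p0,use):
    M=masks(kind)
    def cost(p): return sum(((sil_mask(cams[n],model(kind,p),M[n][1])-M[n][0])**2).sum() for n in use)
    sim=np.array([p0]+[np.array(p0)+d for d in np.diag([.01,.01,.15][:len(p0)])])
    r=minimize(cost,p0,method='Nelder-Mead',options=dict(initial_simplex=sim,xatol=1e-5,fatol=1e-3))
    return r.x,r.fun,M
if __name__=='__main__':
    for kind,c in (('box',(360,232)),('coaster',(183,195)),('cup',(291,238))):
        p=top.unproj(c,.05)[0,:2]; p=list(p)+([.15] if kind=='box' else [])
        for use in (['top'],['side'],['top','side']):
            x,f,M=fit(kind,p,use); print(kind,use,x.round(4),round(f,1),[int(M[n][0].sum()) for n in M])
        for n,im in (('top',a),('side',b)):
            big(n,im,M[n][1],6,f"pics/f_{kind}_{n}.png",cams[n].proj(model(kind,x)))
    ims=[cv2.imread(f"pics/f_{k}_{n}.png") for k in('box','coaster','cup') for n in ('top','side')]
    canv=np.zeros((600,800,3),np.uint8)
    X=0
    for i in range(3):
        X=i*266
        for j in range(2):
            m=ims[2*i+j]; s=min(260/m.shape[1],295/m.shape[0]); m=cv2.resize(m,None,fx=s,fy=s); canv[j*300:j*300+m.shape[0],X:X+m.shape[1]]=m
    cv2.imwrite("pics/fits.png",canv)
E
python3 m.py
```

```text
box ['top'] [ 0.4498 -0.0804  0.2155] 24.4 [908, 1464]
box ['side'] [ 0.4511 -0.0773  0.1704] 78.4 [908, 1464]
box ['top', 'side'] [ 0.4503 -0.0794  0.198 ] 135.1 [908, 1464]
coaster ['top'] [0.5536 0.3656] 32.9 [606, 288]
coaster ['side'] [0.5551 0.37  ] 48.5 [606, 288]
coaster ['top', 'side'] [0.5537 0.3662] 86.5 [606, 288]
cup ['top'] [0.4324 0.0934] 31.6 [481, 725]
cup ['side'] [0.4343 0.0991] 46.3 [481, 725]
cup ['top', 'side'] [0.4331 0.094 ] 92.1 [481, 725]
```

View pics/fits.png

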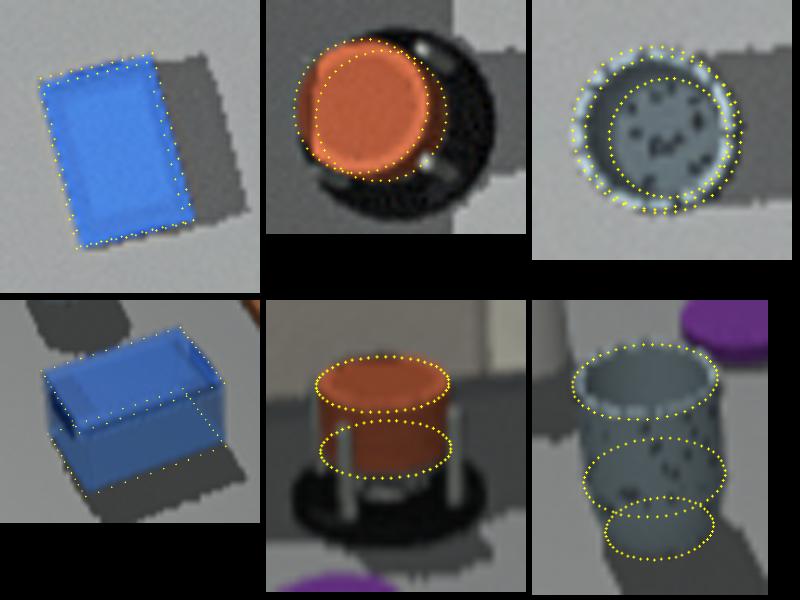

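```bash
python3 - <<'E'
from h import *
a=cv2.imread("pics/top0.png");b=cv2.imread("pics/side0.png")
t1=cv2.convertScaleAbs(a,alpha=1.3,beta=10)
big('t',t1,(165,175,215,220),8,'pics/g1.png'); big('t',t1,(205,240,255,285),8,'pics/g2.png')
big('s',b,(215,150,265,200),8,'pics/g3.png');big('t',t1,(270,218,320,263),8,'pics/g4.png')
i=[cv2.resize(cv2.imread(f'pics/g{k}.png'),(400,300 if 0 else 360)) for k in (1,2,3,4)]
o=np.vstack([np.hstack(i[:2]),np.hstack(i[2:])]); cv2.imwrite('pics/g.png',cv2.resize(o,(660,594)))
for q in [(183,195)]: print(a[195,165:215].tolist())
E
```

```text
[[93, 93, 92], [95, 96, 93], [93, 92, 90], [90, 91, 88], [91, 90, 87], [77, 75, 74], [46, 61, 113], [38, 56, 112], [31, 52, 105], [56, 87, 175], [61, 94, 182], [59, 90, 181], [63, 95, 181], [52, 87, 178], [57, 87, 179], [59, 92, 180], [59, 88, 178], [61, 90, 180], [61, 93, 181], [60, 92, 178], [58, 91, 180], [62, 93, 182], [59, 90, 180], [61, 91, 181], [59, 93, 180], [58, 90, 179], [61, 91, 179], [57, 87, 175], [59, 88, 171], [74, 109, 208], [74, 114, 216], [41, 59, 116], [23, 35, 69], [24, 37, 72], [36, 44, 67], [20, 22, 31], [26, 22, 18], [19, 17, 18], [22, 20, 18], [15, 17, 16], [21, 18, 21], [18, 14, 20], [0, 0, 0], [29, 27, 26], [92, 92, 90], [96, 95, 92], [94, 93, 93], [93, 93, 90], [90, 90, 90], [91, 92, 88]]
```

View pics/g.png

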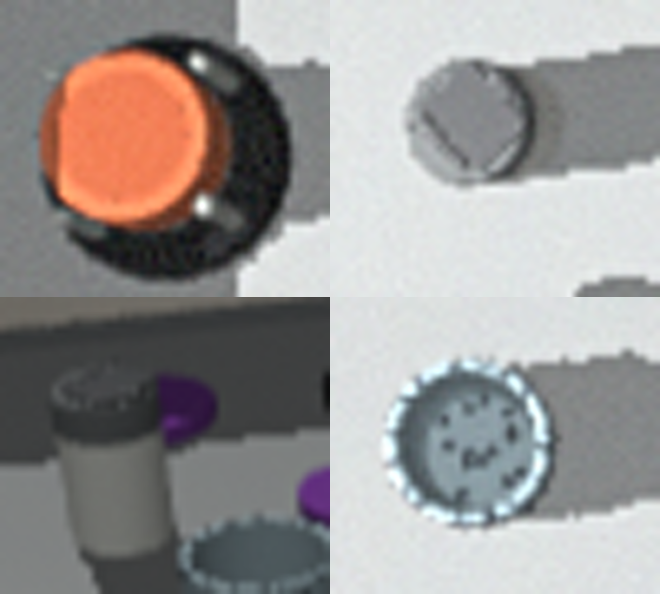

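```bash
cat > e.py <<'E'
from h import *
IM={'top':cv2.imread("pics/top0.png").astype(np.float32),'side':cv2.imread("pics/side0.png").astype(np.float32)}
def hullpts(uv,n=120):
    h=cv2.convexHull(uv.astype(np.float32))[:,0]; h=np.r_[h,h[:1]]
    s=np.r_[0,np.cumsum(np.linalg.norm(np.diff(h,axis=0),axis=1))]; t=np.linspace(0,s[-1],n,endpoint=False)
    p=np.c_[np.interp(t,s,h[:,0]),np.interp(t,s,h[:,1])]; d=np.roll(p,-2,0)-np.roll(p,2,0); d/=np.linalg.norm(d,axis=1)[:,None]+1e-9
    nn=np.c_[d[:,1],-d[:,0]]
    if ((p-p.mean(0))*nn).sum()<0: nn=-nn
    return p,nn
def samp(im,p): return cv2.remap(im,p[:,0].astype(np.float32)[None],p[:,1].astype(np.float32)[None],cv2.INTER_LINEAR)[0]
def score(cam,P):
    p,nn=hullpts(cams[cam].proj(P)); im=IM[cam]
    g=np.linalg.norm(samp(im,p+nn*1.0)-samp(im,p-nn*1.0),axis=1); return np.minimum(g,60).mean()
def mdl(k,p):
    if k=='cup': return np.r_[ring(p,.031,.078),ring(p,.031,.028),ring(p,.024,0)]
    if k=='shaker': return np.r_[ring(p,.023,.086),ring(p,.023,0)]
    if k=='shakertop': return ring(p,.023,.086)
    if k=='cuptop': return ring(p,.031,.078)
    if k=='coaster': return ring(p,.033,.070)
    if k=='dbase': return np.r_[ring(p,.05,.012),ring(p,.05,0)]
    if k=='box': return np.r_[rect(p[:2],.092,.062,p[2],0.),rect(p[:2],.092,.062,p[2],.05)]
def fit(k,p0,use,rng=.012):
    from scipy.optimize import differential_evolution
    b=[(p0[0]-rng,p0[0]+rng),(p0[1]-rng,p0[1]+rng)]+([(p0[2]-.12,p0[2]+.12)] if len(p0)>2 else [])
    r=differential_evolution(lambda p:-sum(score(n,mdl(k,p)) for n in use),b,seed=1,tol=1e-4,maxiter=60); return r.x,-r.fun
if __name__=='__main__':
    for k,uv,z in (('coaster',(183.4,195.2),.07),('dbase',(189,198),.0),('cuptop',(290.5,239.4),.078),('cup',(290.5,239.4),.078),('shakertop',(225.8,257.9),.086),('shaker',(225.8,257.9),.086),('box',(360,232),.05)):
        p0=list(top.unproj(uv,z)[0,:2])+([.2] if k=='box' else []); print(k,np.round(p0,4))
        for use in (['top'],['side'],['top','side']):
            x,f=fit(k,p0,use); print('   ',use,x.round(4),round(f,1))
E
python3 e.py
```

```text
coaster [0.5528 0.3645]
    ['top'] [0.553 0.365] 60.0
    ['side'] [0.5548 0.3686] 57.4
    ['top', 'side'] [0.5538 0.3658] 115.8
dbase [0.5551 0.3694]
    ['top'] [0.5538 0.3658] 58.1
    ['side'] [0.5552 0.3685] 43.3
    ['top', 'side'] [0.5535 0.3672] 99.8
cuptop [0.4325 0.0933]
    ['top'] [0.4287 0.0902] 54.2
    ['side'] [0.4335 0.0949] 51.6
    ['top', 'side'] [0.4303 0.0928] 96.0
cup [0.4325 0.0933]
    ['top'] [0.4301 0.0926] 52.2
    ['side'] [0.4344 0.0957] 45.2
    ['top', 'side'] [0.4312 0.0921] 90.4
shakertop [0.391  0.2533]
    ['top'] [0.3895 0.2557] 57.6
    ['side'] [0.3915 0.2532] 17.6
    ['top', 'side'] [0.39   0.2556] 73.7
shaker [0.391  0.2533]
    ['top'] [0.3908 0.2557] 50.2
    ['side'] [0.3919 0.259 ] 36.5
    ['top', 'side'] [0.3914 0.2559] 84.9
box [ 0.4477 -0.0813  0.2   ]
    ['top'] [ 0.4502 -0.0797  0.2118] 60.0
    ['side'] [ 0.4511 -0.0766  0.2149] 55.2
    ['top', 'side'] [ 0.4509 -0.078   0.2224] 113.6
```

```bash
python3 - <<'E'
from h import *
from scipy.spatial.transform import Rotation as R
s=manip.sense(); M=R.from_quat(s['tool_rot']).as_matrix(); print(M.round(3)); zy=np.degrees(np.arctan2(M[1,2],M[0,2])); print('z yaw',zy,'x yaw',np.degrees(np.arctan2(M[1,0],M[0,0])), 'q1,q6',np.degrees(s['q'][[0,5]]))
c=np.array([.5535,.3662])
for z in (.062,.074):
    for uv in ((194.8,183.9),(195.9,205.3)):
        p=top.unproj(uv,z)[0,:2]-c; print('rod',z,(p*1000).round(1),np.linalg.norm(p)*1000,np.degrees(np.arctan2(p[1],p[0])))
print('stack top corners',top.unproj([(152,108),(190,103),(200,155),(160,160)],.122)[:,:2].round(3))
import cv2
b=cv2.imread('pics/side0.png');big('s',b,(245,130,315,185),9,'pics/d.png',np.r_[side.proj(ring((.5535,.3662),.033,.07))])
E
```

```text
[[ 0.941  0.     0.339]
 [-0.339  0.     0.941]
 [ 0.    -1.     0.   ]]
z yaw 70.18844487700842 x yaw -19.811555141224755 q1,q6 [ 59.96066637 -10.22727844]
rod 0.062 [ 28.9 -28.6] 40.61784204247254 -44.699110794445865
rod 0.062 [-26.5 -31.7] 41.36039565268012 -129.92505963845218
rod 0.074 [ 26.8 -31.7] 41.56468824583563 -49.77873750480731
rod 0.074 [-28.1 -34.9] 44.749565022209765 -128.83772132918017
stack top corners [[0.768 0.431]
 [0.778 0.335]
 [0.644 0.309]
 [0.635 0.409]]
```

View pics/d.png

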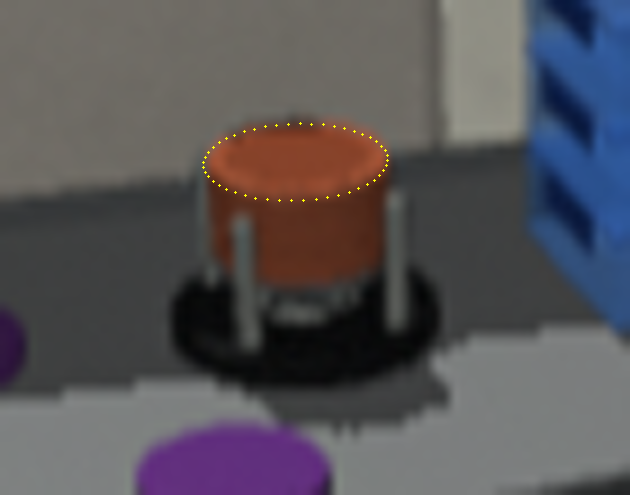

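>>> {"op": "send_rows", "data": {
  "plan": [
    {"linear":[0.5,0,-0.95],"roll":-0.85},
    {"linear":[0.5,0,-0.95],"roll":-0.85},
    {"linear":[0.5,0,-0.95],"roll":-0.85},
    {"linear":[0.5,0,-0.95],"roll":-0.85},
    {"linear":[0.5,0,-0.95],"roll":-0.85}
  ],
  "claw": 70,
  "force": 30
}}

```text
t: 1.52
tcp_pos: [0.2618, 0.4352, 0.2395]
tool_rot: [-0.706, -0.036, 0.036, 0.706]
force: [-0.2, 0.0, -0.4]
finger_gap: 0.82
```

```bash
cat > go.py <<'E'
import sys,numpy as np
from station import manip
from scipy.spatial.transform import Rotation as R
s=manip.sense(); M=R.from_quat(s['tool_rot']).as_matrix(); p=s['tcp_pos']
print('t',round(s['t'],2),'tcp',p.round(4),'zyaw',round(np.degrees(np.arctan2(M[1,2],M[0,2])),2),'tilt',(M[:,1]).round(4),'gap',round(s['finger_gap']*85.4,1),'F',s['force'].round(1),'q',s['q'].round(2))
if len(sys.argv)>3:
    t=np.array([float(v) if v!='-' else p[i] for i,v in enumerate(sys.argv[1:4])]); d=M.T@(t-p)/.03; print('units',d.round(2),'calls',abs(d).max()/5)
    if len(sys.argv)>4: print('roll units',-(float(sys.argv[4])-np.degrees(np.arctan2(M[1,2],M[0,2])))/6)
E
python3 go.py .5 -.19 .06 95.8
```

```text
t 1.52 tcp [0.2618 0.4352 0.2395] zyaw 95.88 tilt [ 3.e-04  2.e-04 -1.e+00] gap 70.0 F [-0.2  0.  -0.4] q [ 0.81  0.37  1.72 -0.    1.05 -0.86]
units [  5.76   5.98 -21.55] calls 4.309242368284065
roll units 0.013220519508467513
```

>>> {"op": "send_rows", "data": {
  "plan": [
    {"linear":[0.28,0,-1],"roll":0},
    {"linear":[0.28,0,-1],"roll":0},
    {"linear":[0.28,0,-1],"roll":0},
    {"linear":[0.28,0,-1],"roll":0},
    {"linear":[0.28,0,-1],"roll":0}
  ]
}}

```text
t: 2.15
tcp_pos: [0.3187, 0.2902, 0.2396]
tool_rot: [-0.706, -0.035, 0.035, 0.706]
force: [0.5, -0.2, -1.4]
finger_gap: 0.822
```

>>> {"op": "send_rows", "data": {
  "plan": [
    {"linear":[0.28,0,-1],"roll":0},
    {"linear":[0.28,0,-1],"roll":0},
    {"linear":[0.28,0,-1],"roll":0},
    {"linear":[0.28,0,-1],"roll":0},
    {"linear":[0.28,0,-1],"roll":0}
  ]
}}

```text
t: 2.78
tcp_pos: [0.3754, 0.145, 0.2396]
tool_rot: [-0.706, -0.035, 0.035, 0.706]
force: [0.3, 1.0, -0.0]
finger_gap: 0.824
```

>>> {"op": "send_rows", "data": {
  "plan": [
    {"linear":[0.28,0,-1],"roll":0},
    {"linear":[0.28,0,-1],"roll":0},
    {"linear":[0.28,0,-1],"roll":0},
    {"linear":[0.28,0,-1],"roll":0},
    {"linear":[0.28,0,-1],"roll":0}
  ]
}}

```text
t: 3.4
tcp_pos: [0.432, -0.0002, 0.2396]
tool_rot: [0.706, 0.035, -0.035, -0.706]
force: [0.3, 1.3, 0.1]
finger_gap: 0.822
```

>>> {"op": "send_rows", "data": {
  "plan": [
    {"linear":[0.28,0.3,-1],"roll":0},
    {"linear":[0.28,0.3,-1],"roll":0},
    {"linear":[0.28,0.3,-1],"roll":0},
    {"linear":[0.28,0.3,-1],"roll":0},
    {"linear":[0.28,0.3,-1],"roll":0}
  ]
}}

```text
t: 4.03
tcp_pos: [0.4887, -0.1453, 0.1942]
tool_rot: [0.706, 0.035, -0.035, -0.706]
force: [0.2, 0.0, -0.1]
finger_gap: 0.821
```

```bash
python3 go.py .5 -.19 .03 95.8
```

```text
t 4.03 tcp [ 0.4887 -0.1453  0.1942] zyaw 95.68 tilt [ 6.e-04 -2.e-04 -1.e+00] gap 70.1 F [ 0.2  0.  -0.1] q [-0.51  0.44  1.77  0.    0.94 -2.18]
units [ 0.22  5.47 -1.52] calls 1.0948003131307866
roll units -0.020248120634827654
```

>>> {"op": "send_rows", "data": {
  "plan": [
    {"linear":[0.1,1,-0.75],"roll":0},
    {"linear":[0.1,1,-0.75],"roll":0},
    {"linear":[0,1,0],"roll":0},
    {"linear":[0,1,0],"roll":0},
    {"linear":[0,1,0],"roll":0}
  ]
}}

```text
t: 4.65
tcp_pos: [0.499, -0.1888, 0.0435]
tool_rot: [0.706, 0.035, -0.035, -0.706]
force: [-0.1, 0.5, 0.5]
finger_gap: 0.822
```

>>> {"op": "send_rows", "data": {
  "plan": [
    {"linear":[0,0.3,0],"roll":0},
    {"linear":[0,0.1,0],"roll":0},
    {"linear":[0,0.1,0],"roll":0},
    {"linear":[0,0,0],"roll":0},
    {"linear":[0,0,0],"roll":0}
  ]
}}

```text
t: 5.28
tcp_pos: [0.499, -0.1886, 0.03]
tool_rot: [0.707, 0.035, -0.035, -0.706]
force: [0.3, -0.1, -1.1]
finger_gap: 0.819
```

```bash
python3 go.py; python3 - <<'E'
from h import *
im=manip.snapshot('side'); s=manip.sense()
uv=side.proj([s['tcp_pos'],s['tcp_pos']-[0,0,.008],s['tcp_pos']*[1,1,0]]);print(uv.round(1))
l=int(uv[0,0]);t=int(uv[0,1]); big('s',im,(l-60,t-50,l+60,t+50),6,'pics/tip.png',uv)
E
```

```text
t 5.28 tcp [ 0.499  -0.1886  0.03  ] zyaw 95.69 tilt [ 1.1e-03 -7.0e-04 -1.0e+00] gap 69.9 F [ 0.3 -0.1 -1.1] q [-0.57  0.74  1.81 -0.    0.59 -2.24]
[[310.2 278.3]
 [310.2 281.1]
 [310.2 288.7]]
```

View pics/tip.png

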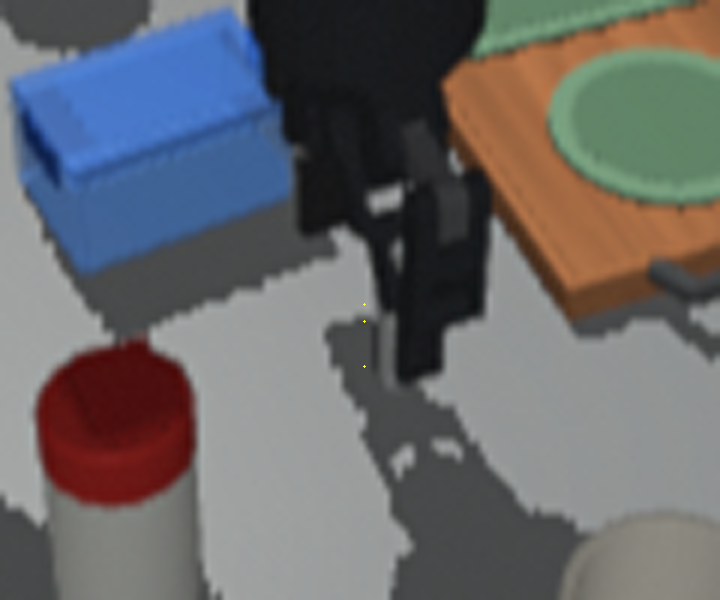

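>>> {"op": "send_rows", "data": {
  "plan": [
    {"linear":[0,0.1,0],"roll":0},
    {"linear":[0,0.1,0],"roll":0},
    {"linear":[0,0.1,0],"roll":0},
    {"linear":[0,0,0],"roll":0},
    {"linear":[0,0,0],"roll":0}
  ]
}}

```text
t: 5.95
tcp_pos: [0.4986, -0.1884, 0.0202]
tool_rot: [-0.706, -0.035, 0.035, 0.706]
force: [1.2, -0.0, -0.5]
finger_gap: 0.818
```

>>> {"op": "send_rows", "data": {
  "plan": [
    {"linear":[0,0.1,0],"roll":0},
    {"linear":[0,0.1,0],"roll":0},
    {"linear":[0,0.1,0],"roll":0},
    {"linear":[0,0,0],"roll":0},
    {"linear":[0,0,0],"roll":0}
  ]
}}

```text
t: 6.58
tcp_pos: [0.4986, -0.1884, 0.0113]
tool_rot: [-0.706, -0.035, 0.035, 0.706]
force: [-0.6, -0.8, -1.0]
finger_gap: 0.815
```

>>> {"op": "send_rows", "data": {
  "plan": [
    {"linear":[0,0.05,0],"roll":0},
    {"linear":[0,0.05,0],"roll":0},
    {"linear":[0,0.05,0],"roll":0},
    {"linear":[0,0,0],"roll":0},
    {"linear":[0,0,0],"roll":0}
  ]
}}

```text
t: 7.2
tcp_pos: [0.4986, -0.1884, 0.0068]
tool_rot: [0.706, 0.035, -0.035, -0.706]
force: [0.1, 0.3, -0.2]
finger_gap: 0.818
```

>>> {"op": "send_rows", "data": {
  "plan": [
    {"linear":[0,0.05,0],"roll":0},
    {"linear":[0,0.05,0],"roll":0},
    {"linear":[0,0.05,0],"roll":0},
    {"linear":[0,0,0],"roll":0},
    {"linear":[0,0,0],"roll":0}
  ]
}}

```text
t: 7.82
tcp_pos: [0.4986, -0.1884, 0.0023]
tool_rot: [-0.706, -0.035, 0.035, 0.706]
force: [-0.1, -0.5, 0.1]
finger_gap: 0.819
```

>>> {"op": "send_rows", "data": {
  "plan": [
    {"linear":[0,0.04,0],"roll":0},
    {"linear":[0,0,0],"roll":0},
    {"linear":[0,0.04,0],"roll":0},
    {"linear":[0,0,0],"roll":0},
    {"linear":[0,0,0],"roll":0}
  ]
}}

```text
t: 8.45
tcp_pos: [0.4987, -0.1885, 0.0004]
tool_rot: [0.706, 0.035, -0.035, -0.706]
force: [0.1, -0.1, 5.5]
finger_gap: 0.818
```

>>> {"op": "send_rows", "data": {
  "plan": [
    {"linear":[0,-1,0],"roll":0},
    {"linear":[0,-1,0],"roll":0},
    {"linear":[0,-1,0.5],"roll":0},
    {"linear":[0.2,-1,1],"roll":0},
    {"linear":[0.2,-1,1],"roll":0}
  ],
  "claw": 82
}}

```text
t: 9.07
tcp_pos: [0.5029, -0.1119, 0.1506]
tool_rot: [-0.706, -0.035, 0.035, 0.706]
force: [0.7, 0.1, 0.1]
finger_gap: 0.958
```

>>> {"op": "send_rows", "data": {
  "plan": [
    {"linear":[0.2,0,1],"roll":0},
    {"linear":[0.2,0,1],"roll":0},
    {"linear":[0.2,0,1],"roll":0},
    {"linear":[0.2,0,1],"roll":0},
    {"linear":[0.2,0,1],"roll":0}
  ]
}}

```text
t: 9.7
tcp_pos: [0.518, 0.0407, 0.1496]
tool_rot: [-0.706, -0.035, 0.035, 0.706]
force: [0.1, 0.2, 0.0]
finger_gap: 0.96
```

>>> {"op": "send_rows", "data": {
  "plan": [
    {"linear":[0.2,0,1],"roll":0},
    {"linear":[0.2,0,1],"roll":0},
    {"linear":[0.2,0,1],"roll":0},
    {"linear":[0.2,0,1],"roll":0},
    {"linear":[0.2,0,1],"roll":0}
  ]
}}

```text
t: 10.32
tcp_pos: [0.5329, 0.1929, 0.1495]
tool_rot: [0.706, 0.035, -0.035, -0.706]
force: [0.2, 0.4, -1.1]
finger_gap: 0.959
```

>>> {"op": "send_rows", "data": {
  "plan": [
    {"linear":[0.2,0,1],"roll":0},
    {"linear":[0.2,0,1],"roll":0},
    {"linear":[0.2,0,1],"roll":0},
    {"linear":[0.2,0,1],"roll":0},
    {"linear":[0.2,0,1],"roll":0}
  ]
}}

```text
t: 10.95
tcp_pos: [0.5478, 0.345, 0.1494]
tool_rot: [0.706, 0.035, -0.035, -0.706]
force: [-0.1, -0.5, 0.3]
finger_gap: 0.955
```

```bash
python3 go.py .5535 .3662 .10 95.8
```

```text
t 10.95 tcp [0.5478 0.345  0.1494] zyaw 95.69 tilt [-7.e-04 -4.e-04 -1.e+00] gap 81.6 F [-0.1 -0.5  0.3] q [ 0.39  0.66  1.45 -0.    1.03 -1.28]
units [0.26 1.64 0.68] calls 0.32899943105721824
roll units -0.017878194382414375
```

>>> {"op": "send_rows", "data": {
  "plan": [
    {"linear":[0.13,0.3,0.34],"roll":0},
    {"linear":[0.13,0.4,0.34],"roll":0},
    {"linear":[0,0.5,0],"roll":0},
    {"linear":[0,0.4,0],"roll":0},
    {"linear":[0,0,0],"roll":0}
  ]
}}

```text
t: 11.58
tcp_pos: [0.5528, 0.3639, 0.1001]
tool_rot: [0.707, 0.033, -0.036, -0.706]
force: [0.3, 0.6, 0.7]
finger_gap: 0.964
```

```bash
python3 go.py .5535 .3662 .0635 95.8; python3 - <<'E'
from h import *
s=manip.sense()
for n in ('side','top'):
    im=manip.snapshot(n); cv2.imwrite(f'pics/{n}1.png',im)
    uv=cams[n].proj([s['tcp_pos']]);
    l=int(uv[0,0]);t=int(uv[0,1]); big('s',im,(l-50,t-50,l+50,t+50),6,f'pics/c1{n}.png',uv)
E
```

```text
t 11.57 tcp [0.5528 0.3639 0.1001] zyaw 95.63 tilt [-0.0036 -0.0017 -1.    ] gap 82.3 F [0.3 0.6 0.7] q [ 0.41  0.74  1.44 -0.    0.96 -1.26]
units [0.03 1.22 0.08] calls 0.24374002832940445
roll units -0.028073190627888305
```

View pics/c1side.png

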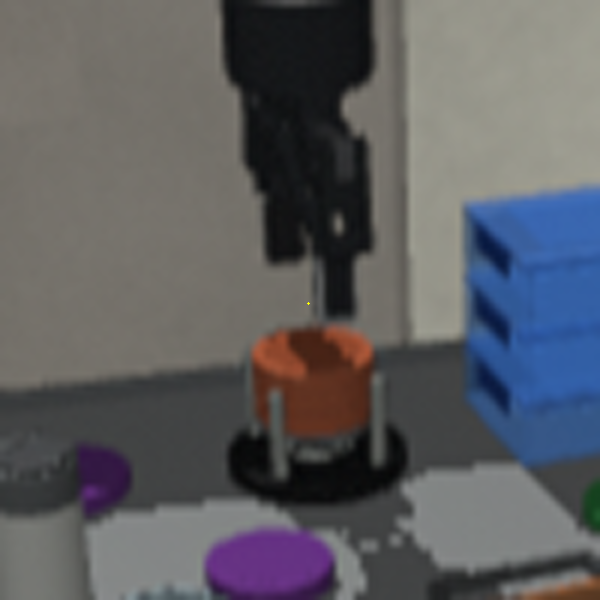

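View pics/c1top.png

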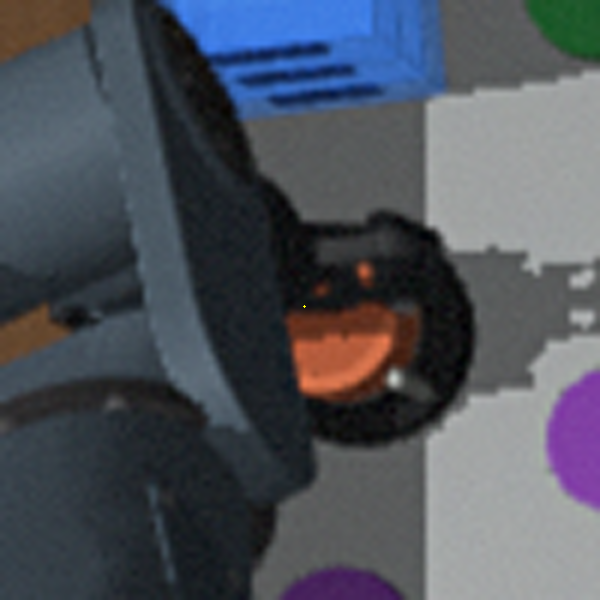

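>>> {"op": "send_rows", "data": {
  "plan": [
    {"linear":[0.03,0.3,0.08],"roll":0},
    {"linear":[0,0.3,0],"roll":0},
    {"linear":[0,0.3,0],"roll":0},
    {"linear":[0,0.3,0],"roll":0},
    {"linear":[0,0,0],"roll":0}
  ]
}}

```text
t: 12.3
tcp_pos: [0.5537, 0.3673, 0.0647]
tool_rot: [0.707, 0.034, -0.036, -0.706]
force: [0.1, -0.1, -0.3]
finger_gap: 0.96
```

```bash
python3 go.py .5535 .3662 .0635 95.8; python3 - <<'E'
from h import *
s=manip.sense()
im=manip.snapshot('side')
uv=side.proj([s['tcp_pos']]);l=int(uv[0,0]);t=int(uv[0,1]); big('s',im,(l-30,t-30,l+30,t+30),10,'pics/c2.png',uv)
E
```

```text
t 12.3 tcp [0.5537 0.3673 0.0647] zyaw 95.69 tilt [-0.0022 -0.001  -1.    ] gap 82.0 F [ 0.1 -0.1 -0.3] q [ 0.42  0.79  1.45 -0.    0.9  -1.25]
units [-0.01  0.04 -0.04] calls 0.007742058068099094
roll units -0.01861595032350986
```

View pics/c2.png

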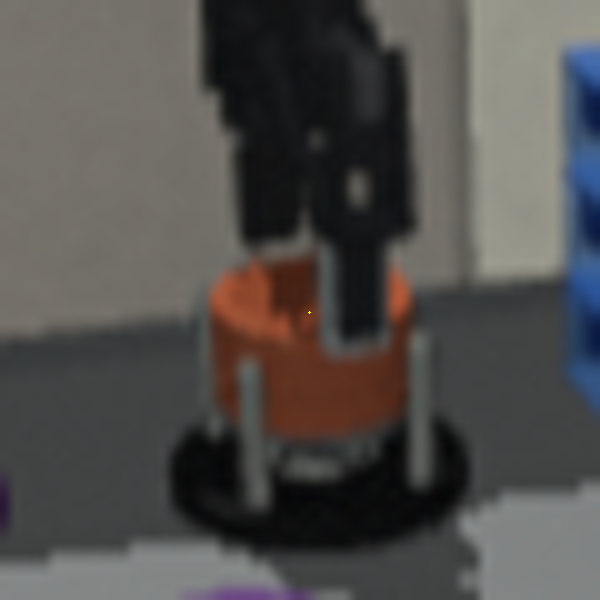

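>>> {"op": "send_rows", "data": {
  "plan": [
    {"linear":[0,0.03,-0.03],"roll":0},
    {"linear":[0,0,0],"roll":0},
    {"linear":[0,0,0],"roll":0},
    {"linear":[0,0,0],"roll":0},
    {"linear":[0,0,0],"roll":0}
  ],
  "claw": 55,
  "force": 25
}}

```text
t: 12.98
tcp_pos: [0.5548, 0.3668, 0.0652]
tool_rot: [-0.706, -0.035, 0.035, 0.706]
force: [0.4, 0.2, 0.7]
finger_gap: 0.753
```

```bash
python3 go.py .5535 .3662 .0635 95.8; python3 - <<'E'
from h import *
s=manip.sense()
im=manip.snapshot('side')
uv=side.proj([s['tcp_pos']]);l=int(uv[0,0]);t=int(uv[0,1]); big('s',im,(l-30,t-30,l+30,t+30),10,'pics/c3.png',uv)
E
```

```text
t 12.97 tcp [0.5548 0.3668 0.0652] zyaw 95.69 tilt [ 5.e-04  1.e-04 -1.e+00] gap 64.3 F [0.4 0.2 0.7] q [ 0.42  0.79  1.45 -0.    0.9  -1.25]
units [-0.04  0.06 -0.02] calls 0.01107362972355663
roll units -0.018794447505390128
```

View pics/c3.png

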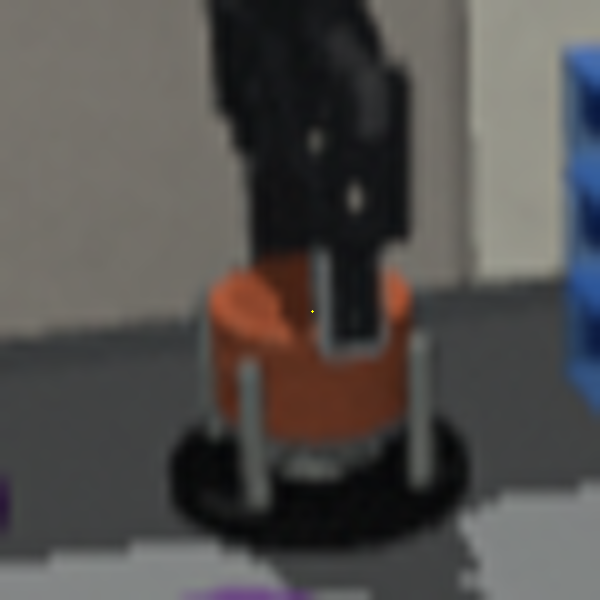

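>>> {"op": "send_rows", "data": {
  "plan": [
    {"linear":[0,0,0],"roll":0},
    {"linear":[0,-0.1,0],"roll":0},
    {"linear":[0,-0.3,0],"roll":0},
    {"linear":[0,-0.4,0],"roll":0},
    {"linear":[0,-0.2,0],"roll":0}
  ]
}}

```text
t: 13.65
tcp_pos: [0.5551, 0.3671, 0.0964]
tool_rot: [-0.706, -0.036, 0.035, 0.706]
force: [-0.2, 0.0, -0.7]
finger_gap: 0.752
```

```bash
python3 go.py .6461 -.1077 .15 95.8; python3 - <<'E'
from h import *
s=manip.sense()
im=manip.snapshot('side')
uv=side.proj([s['tcp_pos']]);l=int(uv[0,0]);t=int(uv[0,1]); big('s',im,(l-30,t-30,l+30,t+30),10,'pics/c4.png',uv)
E
```

```text
t 13.65 tcp [0.5551 0.3671 0.0964] zyaw 95.69 tilt [ 1.6e-03  8.0e-04 -1.0e+00] gap 64.3 F [-0.2  0.  -0.7] q [ 0.42  0.75  1.43  0.    0.96 -1.25]
units [  1.45  -1.79 -16.05] calls 3.2096200023420103
roll units -0.01823055338413108
```

View pics/c4.png

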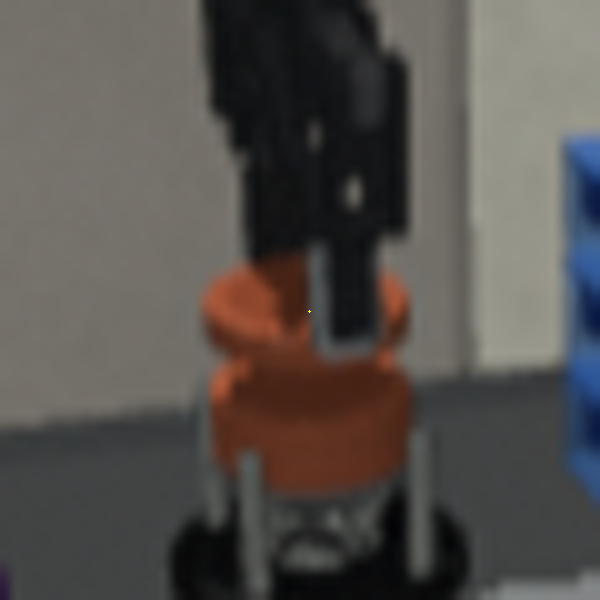

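>>> {"op": "send_rows", "data": {
  "plan": [
    {"linear":[0,-0.5,-0.3],"roll":0},
    {"linear":[0.1,-0.5,-0.7],"roll":0},
    {"linear":[0.1,0,-1],"roll":0},
    {"linear":[0.1,0,-1],"roll":0},
    {"linear":[0.1,0,-1],"roll":0}
  ]
}}

```text
t: 14.32
tcp_pos: [0.5791, 0.2461, 0.1262]
tool_rot: [0.706, 0.035, -0.034, -0.706]
force: [-0.4, 0.3, -0.1]
finger_gap: 0.755
```

>>> {"op": "send_rows", "data": {
  "plan": [
    {"linear":[0.1,0,-1],"roll":0},
    {"linear":[0.1,0,-1],"roll":0},
    {"linear":[0.1,0,-1],"roll":0},
    {"linear":[0.1,0,-1],"roll":0},
    {"linear":[0.1,0,-1],"roll":0}
  ]
}}

```text
t: 14.95
tcp_pos: [0.6086, 0.0981, 0.1261]
tool_rot: [0.706, 0.035, -0.034, -0.706]
force: [0.4, 0.8, -1.2]
finger_gap: 0.751
```

>>> {"op": "send_rows", "data": {
  "plan": [
    {"linear":[0.1,0,-1],"roll":0},
    {"linear":[0.1,0,-1],"roll":0},
    {"linear":[0.1,0,-1],"roll":0},
    {"linear":[0.1,0.3,-1],"roll":0},
    {"linear":[0.1,0.5,-1],"roll":0}
  ]
}}

```text
t: 15.58
tcp_pos: [0.6386, -0.0499, 0.1025]
tool_rot: [0.707, 0.036, -0.034, -0.706]
force: [-0.3, 1.2, -1.4]
finger_gap: 0.753
```

>>> {"op": "send_rows", "data": {
  "plan": [
    {"linear":[0.1,0.7,-1],"roll":0},
    {"linear":[0,0.7,-0.7],"roll":0},
    {"linear":[0,0.5,-0.3],"roll":0},
    {"linear":[0,0.2,0],"roll":0},
    {"linear":[0,0,0],"roll":0}
  ]
}}

```text
t: 16.2
tcp_pos: [0.6464, -0.1053, 0.0376]
tool_rot: [-0.706, -0.035, 0.036, 0.707]
force: [0.2, -0.0, -0.8]
finger_gap: 0.753
```

```bash
python3 go.py .6473 -.1076 .0152 95.8;  python3 - <<'E'
from h import *
s=manip.sense()
for n in ('side','top'):
    im=manip.snapshot(n)
    pr=cams[n].proj; uv=np.r_[pr([s['tcp_pos']]),pr(ring((.6461,-.1077),.046,.008)),pr([(.6461,-.1077,.008)])]
    l=int(uv[0,0]);t=int(uv[0,1]); big('s',im,(l-35,t-35,l+35,t+35),8,f'pics/c5{n}.png',uv)
E
```

```text
t 16.2 tcp [ 0.6464 -0.1053  0.0376] zyaw 95.74 tilt [-1.4e-03  7.0e-04 -1.0e+00] gap 64.3 F [ 0.2 -0.  -0.8] q [-0.33  0.82  1.48  0.    0.84 -2.  ]
units [ 0.02  0.75 -0.08] calls 0.14935483947067282
roll units -0.010373576444050533
```

View pics/c5side.png

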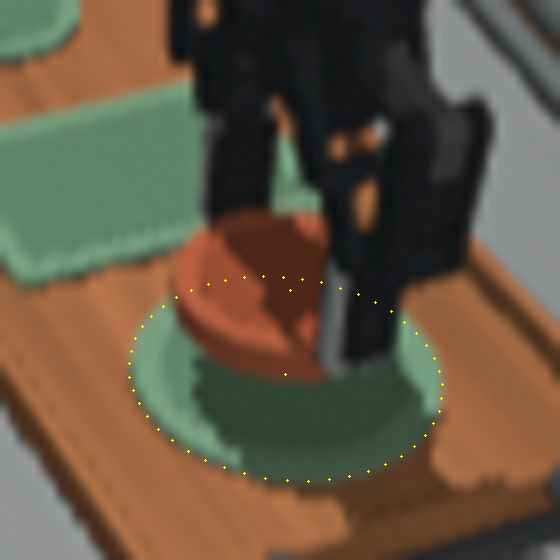

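View pics/c5top.png

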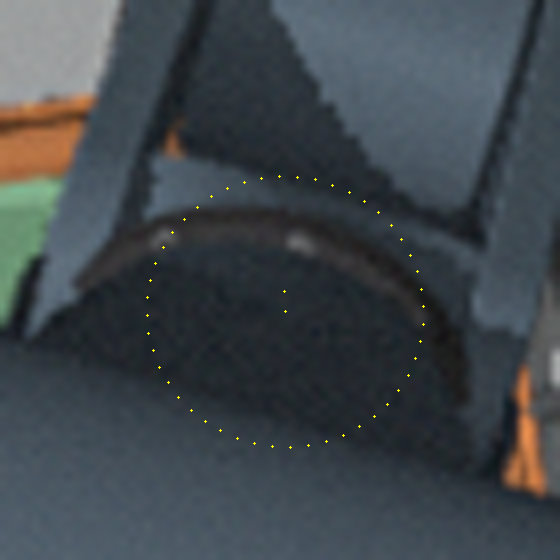

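>>> {"op": "send_rows", "data": {
  "plan": [
    {"linear":[0.02,0.3,-0.08],"roll":0},
    {"linear":[0,0.2,0],"roll":0},
    {"linear":[0,0.1,0],"roll":0},
    {"linear":[0,0.05,0],"roll":0},
    {"linear":[0,0,0],"roll":0}
  ]
}}

```text
t: 16.92
tcp_pos: [0.6477, -0.1087, 0.0184]
tool_rot: [-0.706, -0.035, 0.035, 0.706]
force: [-0.3, -1.0, -0.8]
finger_gap: 0.753
```

```bash
python3 go.py .6473 -.1076 .0152 95.8
```

```text
t 16.93 tcp [ 0.6477 -0.1087  0.0184] zyaw 95.69 tilt [-1.e-04  1.e-04 -1.e+00] gap 64.3 F [-0.3 -1.  -0.8] q [-0.34  0.85  1.48  0.    0.81 -2.01]
units [-0.01  0.11  0.04] calls 0.021277099922249874
roll units -0.019074442028620336
```

>>> {"op": "send_rows", "data": {
  "plan": [
    {"linear":[-0.01,0.03,0.03],"roll":0},
    {"linear":[0,0.03,0],"roll":0},
    {"linear":[0,0.03,0],"roll":0},
    {"linear":[0,0,0],"roll":0},
    {"linear":[0,0,0],"roll":0}
  ]
}}

```text
t: 17.55
tcp_pos: [0.6474, -0.1078, 0.0167]
tool_rot: [0.706, 0.035, -0.035, -0.706]
force: [-2.3, 0.4, 6.5]
finger_gap: 0.753
```

```bash
python3 go.py .6473 -.1076 .0152 95.8
```

```text
t 17.55 tcp [ 0.6474 -0.1078  0.0167] zyaw 95.69 tilt [ 2.e-04 -0.e+00 -1.e+00] gap 64.3 F [-2.3  0.4  6.5] q [-0.34  0.86  1.48  0.    0.8  -2.01]
units [-0.    0.05  0.01] calls 0.009930042706718226
roll units -0.018475220312758722
```

>>> {"op": "send_rows", "data": {
  "plan": [
    {"linear":[0,0,0],"roll":0},
    {"linear":[0,0,0],"roll":0},
    {"linear":[0,-0.3,0],"roll":0},
    {"linear":[0,-0.8,0],"roll":0},
    {"linear":[0,-1,0],"roll":0}
  ],
  "claw": 80
}}

```text
t: 18.18
tcp_pos: [0.647, -0.1078, 0.0791]
tool_rot: [-0.706, -0.035, 0.035, 0.706]
force: [0.9, -0.2, 0.0]
finger_gap: 0.941
```

```bash
python3 go.py .4325 .0935 .15 95.8
```

```text
t 18.18 tcp [ 0.647  -0.1078  0.0791] zyaw 95.68 tilt [-1.2e-03  4.0e-04 -1.0e+00] gap 80.3 F [ 0.9 -0.2  0. ] q [-0.34  0.77  1.47 -0.    0.91 -2.01]
units [-6.45 -2.35  7.39] calls 1.4771094213891303
roll units -0.019269815639650762
```

>>> {"op": "send_rows", "data": {
  "plan": [
    {"linear":[-0.3,-1,0.3],"roll":0},
    {"linear":[-0.8,-1,0.9],"roll":0},
    {"linear":[-0.9,-0.4,1],"roll":0},
    {"linear":[-0.9,0,1],"roll":0},
    {"linear":[-0.9,0,1],"roll":0}
  ]
}}

```text
t: 18.8
tcp_pos: [0.5208, 0.0069, 0.1518]
tool_rot: [0.706, 0.036, -0.034, -0.706]
force: [-0.2, 0.4, -0.7]
finger_gap: 0.937
```

>>> {"op": "send_rows", "data": {
  "plan": [
    {"linear":[-0.9,0,1],"roll":0},
    {"linear":[-0.9,0,1],"roll":0},
    {"linear":[-0.7,0,0.8],"roll":0},
    {"linear":[-0.1,0,0.3],"roll":0},
    {"linear":[0,0,0],"roll":0}
  ]
}}

```text
t: 19.42
tcp_pos: [0.4359, 0.0911, 0.1513]
tool_rot: [0.706, 0.036, -0.035, -0.706]
force: [-0.2, -0.8, -0.8]
finger_gap: 0.938
```

```bash
python3 go.py .4325 .0935 .15 95.8; python3 - <<'E'
from h import *
s=manip.sense()
for n in ('side','top'):
    im=manip.snapshot(n); cv2.imwrite(f'pics/{n}2.png',im)
    pr=cams[n].proj; uv=np.r_[pr(ring((.6461,-.1077),.046,.008)),pr(ring((.6461,-.1077),.033,.020))]
    l,t=uv.mean(0).astype(int); big('s',im,(l-35,t-35,l+35,t+35),8,f'pics/c6{n}.png',uv)
    hsv=cv2.cvtColor(im,cv2.COLOR_BGR2HSV).astype(int); print(n,hsv[int(pr([(.6461,-.1077,.02)])[0,1]),int(pr([(.6461,-.1077,.02)])[0,0])])
a=cv2.imread('pics/c6side.png');b=cv2.imread('pics/c6top.png'); cv2.imwrite('pics/c6.png',cv2.resize(np.hstack([a,b]),(800,400)))
E
```

```text
t 19.43 tcp [0.4359 0.0911 0.1513] zyaw 95.75 tilt [ 2.5e-03 -3.0e-04 -1.0e+00] gap 80.1 F [-0.2 -0.8 -0.8] q [-0.05  0.44  1.96 -0.    0.74 -1.72]
units [-0.11  0.04  0.09] calls 0.021062937886021565
roll units -0.00817440976350999
side [  8 174 139]
top [  8 178 181]
```

View pics/c6.png

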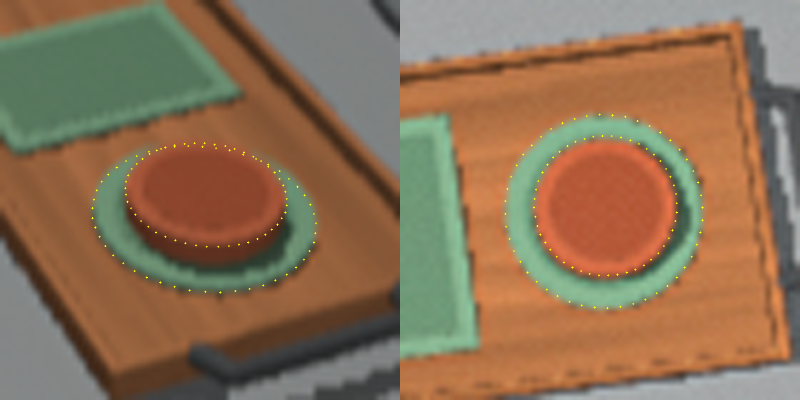

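View pics/top2.png

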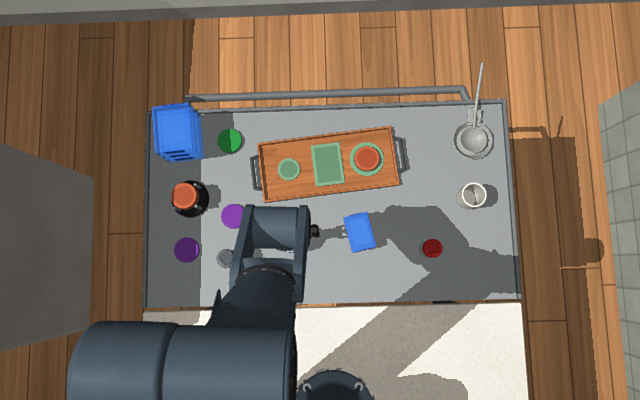

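```bash
python3 - <<'E'
import e
from e import *
IM['top']=cv2.imread('pics/top2.png').astype(np.float32);IM['side']=cv2.imread('pics/side2.png').astype(np.float32)
def m2(k,p):
    if k=='co': return ring(p,.033,.020)
    if k=='pad': return np.r_[ring(p,.046,.008),ring(p,.046,.005)]
    return mdl0(k,p)
mdl0=e.mdl; e.mdl=m2
for k in('co','pad'):
    for use in (['top'],['side']):
        x,f=e.fit(k,(.6461,-.1077),use,.008); print(k,use,x.round(4),round(f,1))
E
```

```text
co ['top'] [ 0.6458 -0.1092] 60.0
co ['side'] [ 0.6459 -0.1074] 48.2
pad ['top'] [ 0.6456 -0.1063] 60.0
pad ['side'] [ 0.6475 -0.1062] 49.1
```

>>> {"op": "send_rows", "data": {
  "plan": [
    {"linear":[-0.1,0.6,0.08],"roll":0},
    {"linear":[0,0.6,0],"roll":0},
    {"linear":[0,0.6,0],"roll":0},
    {"linear":[0,0.2,0],"roll":0},
    {"linear":[0,0,0],"roll":0}
  ]
}}

```text
t: 20.15
tcp_pos: [0.432, 0.0926, 0.0905]
tool_rot: [0.706, 0.035, -0.035, -0.706]
force: [-0.6, -0.3, 1.2]
finger_gap: 0.939
```

```bash
python3 go.py .4325 .0935 .045 95.8; python3 - <<'E'
from h import *
s=manip.sense()
im=manip.snapshot('side'); cv2.imwrite('pics/side3.png',im)
uv=np.r_[side.proj([s['tcp_pos']]),side.proj(ring((.4325,.0935),.031,.078))];l=int(uv[0,0]);t=int(uv[0,1]); big('s',im,(l-35,t-35,l+35,t+35),8,'pics/c7.png',uv)
E
```

```text
t 20.15 tcp [0.432  0.0926 0.0905] zyaw 95.64 tilt [-2.e-04 -0.e+00 -1.e+00] gap 80.2 F [-0.6 -0.3  1.2] q [-0.04  0.56  2.01 -0.    0.57 -1.71]
units [0.02 1.52 0.03] calls 0.30359861558304957
roll units -0.02667368415054246
```

View pics/c7.png

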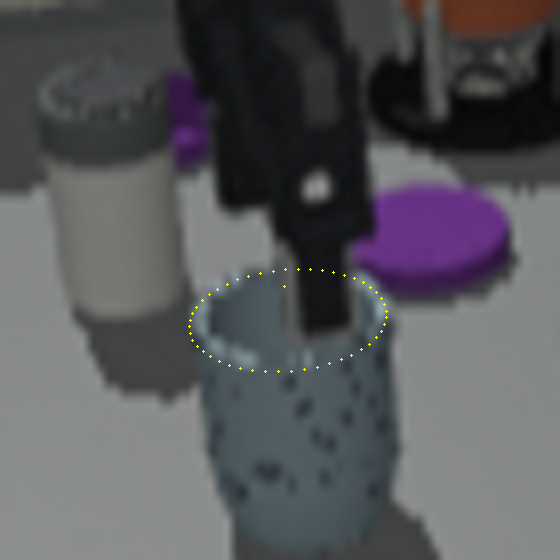

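>>> {"op": "send_rows", "data": {
  "plan": [
    {"linear":[0.03,0.3,0.03],"roll":0},
    {"linear":[0,0.5,0],"roll":0},
    {"linear":[0,0.5,0],"roll":0},
    {"linear":[0,0.2,0],"roll":0},
    {"linear":[0,0,0],"roll":0}
  ]
}}

```text
t: 20.82
tcp_pos: [0.4321, 0.0942, 0.0456]
tool_rot: [-0.706, -0.035, 0.035, 0.706]
force: [0.8, -0.7, -0.1]
finger_gap: 0.936
```

>>> {"op": "send_rows", "data": {
  "plan": [
    {"linear":[0,0,0],"roll":0},
    {"linear":[0,0,0],"roll":0},
    {"linear":[0,0,0],"roll":0},
    {"linear":[0,0,0],"roll":0},
    {"linear":[0,0,0],"roll":0}
  ],
  "claw": 50,
  "force": 25
}}

```text
t: 21.45
tcp_pos: [0.4325, 0.0941, 0.0464]
tool_rot: [0.706, 0.035, -0.035, -0.706]
force: [0.5, 0.2, 7.4]
finger_gap: 0.722
```

```bash
python3 go.py .6461 -.1078 .12 95.8; python3 - <<'E'
import e
from e import *
s=manip.sense(); print(manip.snapshot('top') is None)
im=manip.snapshot('side'); cv2.imwrite('pics/side4.png',im); IM['side']=im.astype(np.float32)
x,f=e.fit('cup',(.4325,.0935),['side'],.008); print(x.round(4),f)
uv=np.r_[side.proj([s['tcp_pos']]),side.proj(e.mdl('cup',x))];l=int(uv[0,0]);t=int(uv[0,1]); big('s',im,(l-35,t-35,l+35,t+35),8,'pics/c8.png',uv)
E
```

```text
t 21.45 tcp [0.4325 0.0941 0.0464] zyaw 95.69 tilt [ 0.0012 -0.     -1.    ] gap 61.7 F [0.5 0.2 7.4] q [-0.04  0.66  2.03  0.    0.45 -1.71]
units [ 6.42 -2.45 -7.4 ] calls 1.4805433535736683
roll units -0.01900139347884533
False
[0.435  0.0988] 38.800453186035156
```

View pics/c8.png

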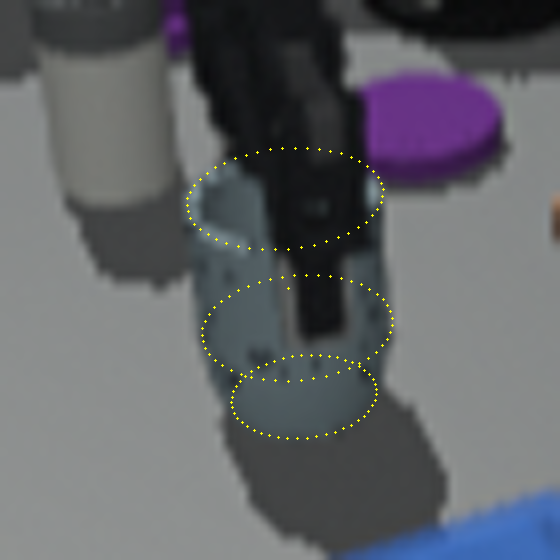

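>>> {"op": "send_rows", "data": {
  "plan": [
    {"linear":[0,-0.2,0],"roll":0},
    {"linear":[0,-0.5,0],"roll":0},
    {"linear":[0,-0.9,0],"roll":0},
    {"linear":[0.4,-0.8,-0.4],"roll":0},
    {"linear":[0.8,-0.2,-0.8],"roll":0}
  ]
}}

```text
t: 22.18
tcp_pos: [0.4709, 0.0623, 0.1252]
tool_rot: [-0.706, -0.036, 0.036, 0.706]
force: [-0.0, -0.0, -2.3]
finger_gap: 0.721
```

>>> {"op": "send_rows", "data": {
  "plan": [
    {"linear":[0.8,0,-0.9],"roll":0},
    {"linear":[0.8,0,-1],"roll":0},
    {"linear":[0.8,0,-1],"roll":0},
    {"linear":[0.8,0,-1],"roll":0},
    {"linear":[0.8,0,-1],"roll":0}
  ]
}}

```text
t: 22.8
tcp_pos: [0.6056, -0.0732, 0.1234]
tool_rot: [-0.706, -0.035, 0.036, 0.706]
force: [-0.4, 1.2, -2.0]
finger_gap: 0.72
```

>>> {"op": "send_rows", "data": {
  "plan": [
    {"linear":[0.7,0,-0.8],"roll":0},
    {"linear":[0.3,0,-0.4],"roll":0},
    {"linear":[0.1,0.2,-0.1],"roll":0},
    {"linear":[0,0.2,0],"roll":0},
    {"linear":[0,0,0],"roll":0}
  ]
}}

```text
t: 23.42
tcp_pos: [0.6405, -0.1067, 0.1107]
tool_rot: [-0.706, -0.034, 0.037, 0.707]
force: [-0.3, -0.8, -0.9]
finger_gap: 0.726
```

```bash
python3 go.py .6455 -.1078 .0664 95.8; python3 - <<'E'
from h import *
s=manip.sense()
im=manip.snapshot('side'); cv2.imwrite('pics/side5.png',im)
uv=np.r_[side.proj([s['tcp_pos']]),side.proj(ring((.6461,-.1077),.033,.02))];l=int(uv[0,0]);t=int(uv[0,1]); big('s',im,(l-40,t-30,l+40,t+40),8,'pics/c9.png',uv)
E
```

```text
t 23.43 tcp [ 0.6405 -0.1067  0.1107] zyaw 95.74 tilt [-0.0036  0.0014 -1.    ] gap 62.0 F [-0.3 -0.8 -0.9] q [-0.34  0.72  1.47  0.    0.96 -2.01]
units [ 0.17  1.48 -0.06] calls 0.2950109677887157
roll units -0.010211842282762026
```

View pics/c9.png

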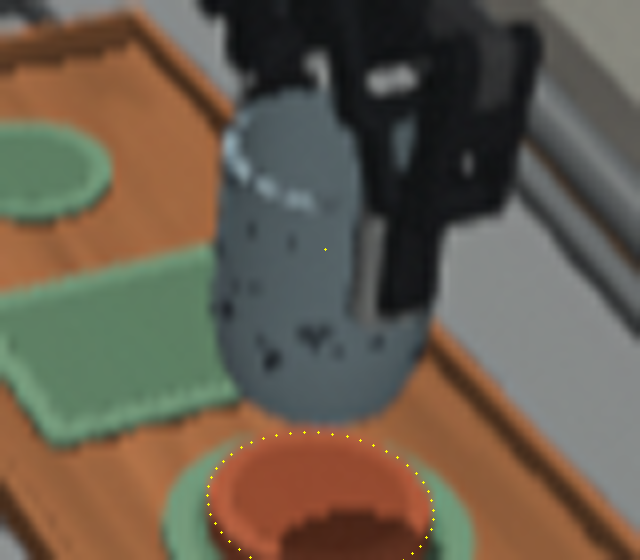

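>>> {"op": "send_rows", "data": {
  "plan": [
    {"linear":[0.13,0.4,-0.03],"roll":0},
    {"linear":[0,0.4,0],"roll":0},
    {"linear":[0,0.3,0],"roll":0},
    {"linear":[0,0.1,0],"roll":0},
    {"linear":[0,0,0],"roll":0}
  ]
}}

```text
t: 24.1
tcp_pos: [0.6461, -0.1086, 0.0754]
tool_rot: [-0.706, -0.035, 0.035, 0.706]
force: [-0.1, -0.7, -1.6]
finger_gap: 0.722
```

```bash
python3 go.py .6455 -.1078 .0664 95.8
```

```text
t 24.1 tcp [ 0.6461 -0.1086  0.0754] zyaw 95.68 tilt [-6.e-04  2.e-04 -1.e+00] gap 61.7 F [-0.1 -0.7 -1.6] q [-0.34  0.77  1.47 -0.    0.9  -2.01]
units [-0.02  0.3   0.03] calls 0.06008649629564535
roll units -0.019260965769885747
```

>>> {"op": "send_rows", "data": {
  "plan": [
    {"linear":[-0.02,0.1,0.02],"roll":0},
    {"linear":[0,0.08,0],"roll":0},
    {"linear":[0,0.03,0],"roll":0},
    {"linear":[0,0,0],"roll":0},
    {"linear":[0,0,0],"roll":0}
  ]
}}

```text
t: 24.72
tcp_pos: [0.6457, -0.1081, 0.0696]
tool_rot: [0.706, 0.035, -0.035, -0.706]
force: [0.1, -0.3, -2.0]
finger_gap: 0.721
```

```bash
python3 go.py .6455 -.1078 .0664 95.8
```

```text
t 24.73 tcp [ 0.6457 -0.1081  0.0696] zyaw 95.69 tilt [ 2.e-04 -1.e-04 -1.e+00] gap 61.5 F [ 0.1 -0.3 -2. ] q [-0.34  0.78  1.47  0.    0.89 -2.01]
units [-0.    0.11  0.01] calls 0.02140374597084676
roll units -0.019091999181254
```

>>> {"op": "send_rows", "data": {
  "plan": [
    {"linear":[0,0.04,0],"roll":0},
    {"linear":[0,0.03,0],"roll":0},
    {"linear":[0,0.02,0],"roll":0},
    {"linear":[0,0,0],"roll":0},
    {"linear":[0,0,0],"roll":0}
  ]
}}

```text
t: 25.35
tcp_pos: [0.6456, -0.108, 0.0668]
tool_rot: [0.706, 0.035, -0.035, -0.706]
force: [-0.1, -0.0, -2.7]
finger_gap: 0.723
```

>>> {"op": "send_rows", "data": {
  "plan": [
    {"linear":[0,0.03,0],"roll":0},
    {"linear":[0,0,0],"roll":0},
    {"linear":[0,0.03,0],"roll":0},
    {"linear":[0,0,0],"roll":0},
    {"linear":[0,0,0],"roll":0}
  ]
}}

```text
t: 25.98
tcp_pos: [0.6458, -0.1081, 0.0664]
tool_rot: [0.706, 0.035, -0.035, -0.706]
force: [-2.3, 1.3, 6.1]
finger_gap: 0.72
```

>>> {"op": "send_rows", "data": {
  "plan": [
    {"linear":[0,0,0],"roll":0},
    {"linear":[0,0,0],"roll":0},
    {"linear":[0,0,0],"roll":0},
    {"linear":[0,-0.4,0],"roll":0},
    {"linear":[0,-0.8,0],"roll":0}
  ],
  "claw": 78
}}

```text
t: 26.6
tcp_pos: [0.6449, -0.1079, 0.1008]
tool_rot: [-0.706, -0.034, 0.036, 0.707]
force: [-0.3, -0.3, 1.1]
finger_gap: 0.908
```

>>> {"op": "send_rows", "data": {
  "plan": [
    {"linear":[0,-1,0],"roll":0},
    {"linear":[0,-1,0],"roll":0},
    {"linear":[-0.5,-0.3,0.5],"roll":0},
    {"linear":[-0.7,0,1],"roll":0},
    {"linear":[-0.7,0,1],"roll":0}
  ]
}}

```text
t: 27.22
tcp_pos: [0.5811, -0.0386, 0.1711]
tool_rot: [0.706, 0.035, -0.034, -0.706]
force: [0.6, -0.1, 0.5]
finger_gap: 0.915
```

```bash
python3 go.py .391 .2555 .16 95.8
```

```text
t 27.23 tcp [ 0.5811 -0.0386  0.1711] zyaw 95.65 tilt [ 1.8e-03 -4.0e-04 -1.0e+00] gap 78.1 F [ 0.6 -0.1  0.5] q [-0.26  0.56  1.61  0.    0.98 -1.93]
units [-5.34  0.36 10.38] calls 2.076155757141187
roll units -0.025001268047117737
```

>>> {"op": "send_rows", "data": {
  "plan": [
    {"linear":[-0.5,0,1],"roll":0},
    {"linear":[-0.5,0,1],"roll":0},
    {"linear":[-0.5,0,1],"roll":0},
    {"linear":[-0.5,0,1],"roll":0},
    {"linear":[-0.5,0,1],"roll":0}
  ]
}}

```text
t: 27.85
tcp_pos: [0.4917, 0.1036, 0.1709]
tool_rot: [0.706, 0.036, -0.034, -0.706]
force: [-0.9, -0.7, -0.2]
finger_gap: 0.915
```

>>> {"op": "send_rows", "data": {
  "plan": [
    {"linear":[-0.6,0,1],"roll":0},
    {"linear":[-0.6,0,1],"roll":0},
    {"linear":[-0.6,0,1],"roll":0},
    {"linear":[-0.6,0,1],"roll":0},
    {"linear":[-0.4,0,0.9],"roll":0}
  ]
}}

```text
t: 28.48
tcp_pos: [0.393, 0.2417, 0.1708]
tool_rot: [-0.706, -0.036, 0.035, 0.706]
force: [-0.2, -0.3, -0.2]
finger_gap: 0.912
```

>>> {"op": "send_rows", "data": {
  "plan": [
    {"linear":[-0.05,0.5,0.35],"roll":0},
    {"linear":[0,0.8,0.1],"roll":0},
    {"linear":[0,0.7,0],"roll":0},
    {"linear":[0,0.3,0],"roll":0},
    {"linear":[0,0,0],"roll":0}
  ]
}}

```text
t: 29.1
tcp_pos: [0.3911, 0.2536, 0.1003]
tool_rot: [0.706, 0.034, -0.035, -0.706]
force: [0.4, 0.1, -0.1]
finger_gap: 0.912
```

```bash
python3 go.py .391 .2555 .045 95.8; python3 - <<'E'
from h import *
s=manip.sense()
o=[]
for n in ('side','top'):
    im=manip.snapshot(n); cv2.imwrite(f'pics/{n}6.png',im)
    pr=cams[n].proj; uv=np.r_[pr(ring((.6461,-.1077),.033,.020)),pr(ring((.6461,-.1077),.031,.098))]
    l,t=uv.mean(0).astype(int); big('s',im,(l-35,t-35,l+35,t+35),8,f'pics/x.png',uv); o.append(cv2.imread('pics/x.png'))
    if n=='side':
        uv=np.r_[pr([s['tcp_pos']]),pr(ring((.391,.2555),.023,.086))]; l,t=uv.mean(0).astype(int); big('s',im,(l-35,t-35,l+35,t+35),8,f'pics/x.png',uv); o.append(cv2.imread('pics/x.png'))
cv2.imwrite('pics/c10.png',cv2.resize(np.hstack(o),(800,267)))
E
```

```text
t 29.1 tcp [0.3911 0.2536 0.1003] zyaw 95.65 tilt [-1.2e-03 -5.0e-04 -1.0e+00] gap 77.9 F [ 0.4  0.1 -0.1] q [ 0.33  0.56  1.95 -0.    0.64 -1.33]
units [0.01 1.84 0.06] calls 0.36893644885429694
roll units -0.024474257482457535
```

View pics/c10.png

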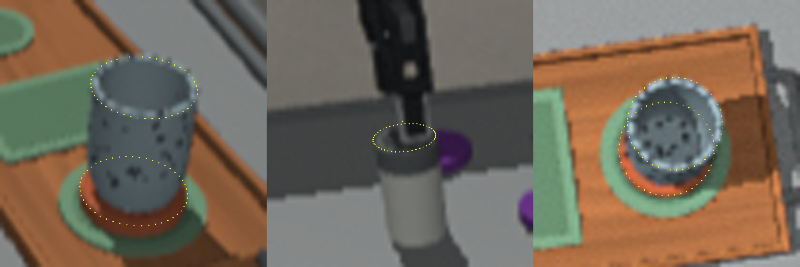

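>>> {"op": "send_rows", "data": {
  "plan": [
    {"linear":[0,0.5,0.05],"roll":0},
    {"linear":[0,0.5,0],"roll":0},
    {"linear":[0,0.5,0],"roll":0},
    {"linear":[0,0.3,0],"roll":0},
    {"linear":[0,0,0],"roll":0}
  ]
}}

```text
t: 29.82
tcp_pos: [0.3909, 0.2554, 0.047]
tool_rot: [0.706, 0.035, -0.035, -0.706]
force: [-0.0, 1.0, -0.5]
finger_gap: 0.915
```

>>> {"op": "send_rows", "data": {
  "plan": [
    {"linear":[0,0,0],"roll":0},
    {"linear":[0,0,0],"roll":0},
    {"linear":[0,0,0],"roll":0},
    {"linear":[0,0,0],"roll":0},
    {"linear":[0,0,0],"roll":0}
  ],
  "claw": 35,
  "force": 25
}}

```text
t: 30.45
tcp_pos: [0.3912, 0.2556, 0.0476]
tool_rot: [-0.706, -0.036, 0.035, 0.706]
force: [-0.6, -1.0, 6.0]
finger_gap: 0.536
```

```bash
python3 go.py .6249 .1013 .12 95.8; python3 - <<'E'
from h import *
s=manip.sense();im=manip.snapshot('side')
uv=np.r_[side.proj([s['tcp_pos']]),side.proj(ring((.391,.2555),.023,.086))]; l,t=uv[0].astype(int); big('s',im,(l-30,t-30,l+30,t+30),9,f'pics/c11.png',uv)
E
```

```text
t 30.45 tcp [0.3912 0.2556 0.0476] zyaw 95.69 tilt [ 1.2e-03  4.0e-04 -1.0e+00] gap 45.8 F [-0.6 -1.   6. ] q [ 0.34  0.67  1.97 -0.    0.5  -1.33]
units [ 7.24 -2.41 -5.89] calls 1.4489206586146235
roll units -0.018230390018892706
```

View pics/c11.png

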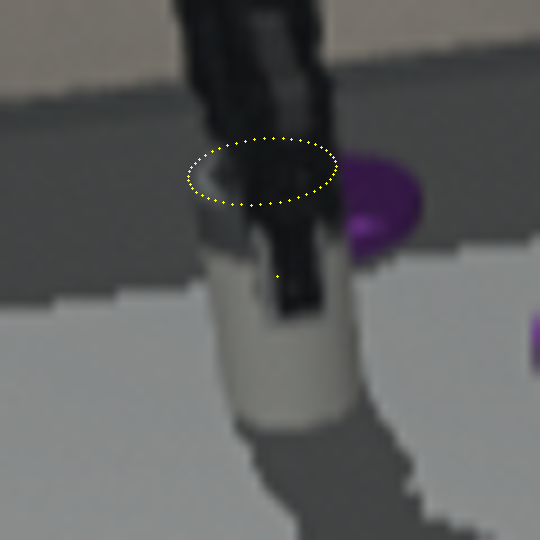

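>>> {"op": "send_rows", "data": {
  "plan": [
    {"linear":[0,-0.2,0],"roll":0},
    {"linear":[0,-0.5,0],"roll":0},
    {"linear":[0,-0.9,0],"roll":0},
    {"linear":[0.5,-0.6,-0.4],"roll":0},
    {"linear":[0.9,-0.2,-0.75],"roll":0}
  ]
}}

```text
t: 31.12
tcp_pos: [0.4355, 0.2256, 0.1201]
tool_rot: [-0.706, -0.036, 0.036, 0.706]
force: [0.2, 0.6, -0.9]
finger_gap: 0.534
```

>>> {"op": "send_rows", "data": {
  "plan": [
    {"linear":[1,0,-0.8],"roll":0},
    {"linear":[1,0,-0.8],"roll":0},
    {"linear":[1,0,-0.8],"roll":0},
    {"linear":[1,0,-0.8],"roll":0},
    {"linear":[0.9,0,-0.75],"roll":0}
  ]
}}

```text
t: 31.75
tcp_pos: [0.5946, 0.1211, 0.1187]
tool_rot: [-0.706, -0.035, 0.035, 0.706]
force: [0.3, -0.3, -2.1]
finger_gap: 0.541
```

>>> {"op": "send_rows", "data": {
  "plan": [
    {"linear":[0.6,0.2,-0.5],"roll":0},
    {"linear":[0.25,0.4,-0.25],"roll":0},
    {"linear":[0.05,0.4,0],"roll":0},
    {"linear":[0,0.3,0],"roll":0},
    {"linear":[0,0,0],"roll":0}
  ]
}}

```text
t: 32.38
tcp_pos: [0.6213, 0.103, 0.0787]
tool_rot: [-0.706, -0.034, 0.037, 0.706]
force: [-0.2, -0.5, -2.2]
finger_gap: 0.535
```

```bash
python3 go.py .6245 .1013 .0556 95.8; python3 - <<'E'
from h import *
s=manip.sense();im=manip.snapshot('side')
uv=np.r_[side.proj([s['tcp_pos']]),side.proj(ring((.6249,.1013),.03,.008))]; l,t=uv[0].astype(int); big('s',im,(l-30,t-30,l+30,t+30),9,f'pics/c12.png',uv)
E
```

```text
t 32.38 tcp [0.6213 0.103  0.0787] zyaw 95.74 tilt [-3.6e-03  1.0e-04 -1.0e+00] gap 45.7 F [-0.2 -0.5 -2.2] q [-0.01  0.74  1.54  0.    0.87 -1.68]
units [ 0.1   0.77 -0.07] calls 0.15400655588034853
roll units -0.009382927297430399
```

View pics/c12.png

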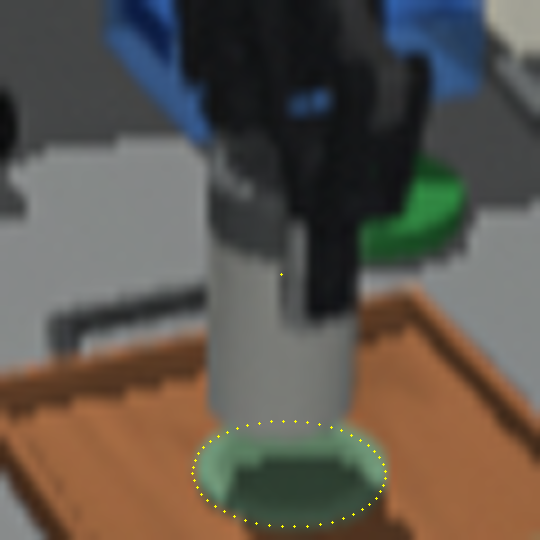

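>>> {"op": "send_rows", "data": {
  "plan": [
    {"linear":[0.06,0.25,-0.04],"roll":0},
    {"linear":[0,0.2,0],"roll":0},
    {"linear":[0,0.1,0],"roll":0},
    {"linear":[0,0,0],"roll":0},
    {"linear":[0,0,0],"roll":0}
  ]
}}

```text
t: 33.05
tcp_pos: [0.6252, 0.1013, 0.0636]
tool_rot: [0.706, 0.035, -0.035, -0.706]
force: [0.0, 0.2, -1.7]
finger_gap: 0.541
```

```bash
python3 go.py .6245 .1013 .0556 95.8
```

```text
t 33.05 tcp [0.6252 0.1013 0.0636] zyaw 95.69 tilt [ 2.e-04 -0.e+00 -1.e+00] gap 46.2 F [ 0.   0.2 -1.7] q [-0.02  0.77  1.53 -0.    0.84 -1.69]
units [-0.02  0.27  0.  ] calls 0.053384482144370374
roll units -0.018824305557447
```

>>> {"op": "send_rows", "data": {
  "plan": [
    {"linear":[-0.02,0.08,0],"roll":0},
    {"linear":[0,0.06,0],"roll":0},
    {"linear":[0,0.04,0],"roll":0},
    {"linear":[0,0.03,0],"roll":0},
    {"linear":[0,0,0],"roll":0}
  ]
}}

```text
t: 33.67
tcp_pos: [0.6244, 0.1012, 0.0571]
tool_rot: [-0.706, -0.035, 0.035, 0.706]
force: [0.1, 0.3, -0.7]
finger_gap: 0.537
```

>>> {"op": "send_rows", "data": {
  "plan": [
    {"linear":[0,0.03,0],"roll":0},
    {"linear":[0,0,0],"roll":0},
    {"linear":[0,0.03,0],"roll":0},
    {"linear":[0,0,0],"roll":0},
    {"linear":[0,0,0],"roll":0}
  ]
}}

```text
t: 34.3
tcp_pos: [0.6246, 0.1012, 0.0557]
tool_rot: [0.706, 0.035, -0.035, -0.706]
force: [-0.9, -0.2, 0.8]
finger_gap: 0.539
```

>>> {"op": "send_rows", "data": {
  "plan": [
    {"linear":[0,0.03,0],"roll":0},
    {"linear":[0,0,0],"roll":0},
    {"linear":[0,0,0],"roll":0},
    {"linear":[0,0,0],"roll":0},
    {"linear":[0,0,0],"roll":0}
  ]
}}

```text
t: 34.92
tcp_pos: [0.6248, 0.1012, 0.0557]
tool_rot: [0.706, 0.035, -0.035, -0.706]
force: [-2.3, -0.2, 6.8]
finger_gap: 0.54
```

>>> {"op": "send_rows", "data": {
  "plan": [
    {"linear":[0,0,0],"roll":0},
    {"linear":[0,0,0],"roll":0},
    {"linear":[0,0,0],"roll":0},
    {"linear":[0,0,0],"roll":0},
    {"linear":[0,-0.5,0],"roll":0}
  ],
  "claw": 78
}}

```text
t: 35.55
tcp_pos: [0.6233, 0.1012, 0.0687]
tool_rot: [-0.706, -0.034, 0.036, 0.706]
force: [1.3, 0.3, 0.2]
finger_gap: 0.913
```

>>> {"op": "send_rows", "data": {
  "plan": [
    {"linear":[0,-1,0],"roll":0},
    {"linear":[0,-1,0],"roll":0},
    {"linear":[-0.4,-0.7,-0.3],"roll":-0.2},
    {"linear":[-0.8,0,-0.7],"roll":-0.4},
    {"linear":[-0.9,0,-0.8],"roll":-0.4}
  ]
}}

```text
t: 36.17
tcp_pos: [0.5694, 0.039, 0.1522]
tool_rot: [0.704, 0.074, -0.072, -0.703]
force: [0.6, -0.4, -0.1]
finger_gap: 0.913
```

```bash
python3 go.py .4505 -.079 .1 102.2
```

```text
t 36.17 tcp [0.5694 0.039  0.1522] zyaw 101.84 tilt [ 2.9e-03 -4.0e-04 -1.0e+00] gap 78.0 F [ 0.6 -0.4 -0.1] q [-0.13  0.57  1.65 -0.    0.92 -1.9 ]
units [-4.69  1.73 -3.03] calls 0.9382259921342166
roll units -0.06042234062066143
```

>>> {"op": "send_rows", "data": {
  "plan": [
    {"linear":[-1,0,-0.7],"roll":-0.06},
    {"linear":[-1,0,-0.7],"roll":0},
    {"linear":[-1,0,-0.7],"roll":0},
    {"linear":[-1,0,-0.6],"roll":0},
    {"linear":[-0.6,0.3,-0.3],"roll":0}
  ]
}}

```text
t: 36.8
tcp_pos: [0.4527, -0.0786, 0.1429]
tool_rot: [0.704, 0.075, -0.073, -0.703]
force: [-0.3, 0.1, 0.0]
finger_gap: 0.915
```

>>> {"op": "send_rows", "data": {
  "plan": [
    {"linear":[-0.05,0.5,0],"roll":0},
    {"linear":[0,0.6,0],"roll":0},
    {"linear":[0,0.3,0],"roll":0},
    {"linear":[0,0,0],"roll":0},
    {"linear":[0,0,0],"roll":0}
  ]
}}

```text
t: 37.42
tcp_pos: [0.452, -0.0778, 0.1001]
tool_rot: [0.703, 0.075, -0.074, -0.703]
force: [-0.7, 0.0, 0.3]
finger_gap: 0.914
```

```bash
python3 go.py .4505 -.079 .03 102.2; python3 - <<'E'
import e
from e import *
s=manip.sense();o=[]
for n in ('side','top'):
    im=manip.snapshot(n); cv2.imwrite(f'pics/{n}7.png',im); pr=cams[n].proj
    uv=np.r_[pr([s['tcp_pos']]),pr(e.mdl('box',(.4505,-.079,.213)))]; l,t=uv.mean(0).astype(int); big('s',im,(l-35,t-35,l+35,t+35),8,f'pics/x.png',uv); o.append(cv2.imread('pics/x.png'))
    uv=np.r_[pr(ring((.6249,.1013),.03,.008)),pr(ring((.6249,.1013),.023,.094)),pr(ring((.6249,.1013),.023,.008))]; l,t=uv.mean(0).astype(int); big('s',im,(l-35,t-35,l+35,t+35),8,f'pics/x.png',uv); o.append(cv2.imread('pics/x.png'))
cv2.imwrite('pics/c13.png',cv2.resize(np.vstack([np.hstack(o[:2]),np.hstack(o[2:])]),(600,600)))
E
```

```text
t 37.42 tcp [ 0.452  -0.0778  0.1001] zyaw 102.06 tilt [ 1.e-03 -5.e-04 -1.e+00] gap 78.1 F [-0.7  0.   0.3] q [-0.41  0.56  1.97 -0.    0.62 -2.2 ]
units [-0.06  2.33 -0.03] calls 0.46699676395191175
roll units -0.02287588475343938
```

View pics/c13.png

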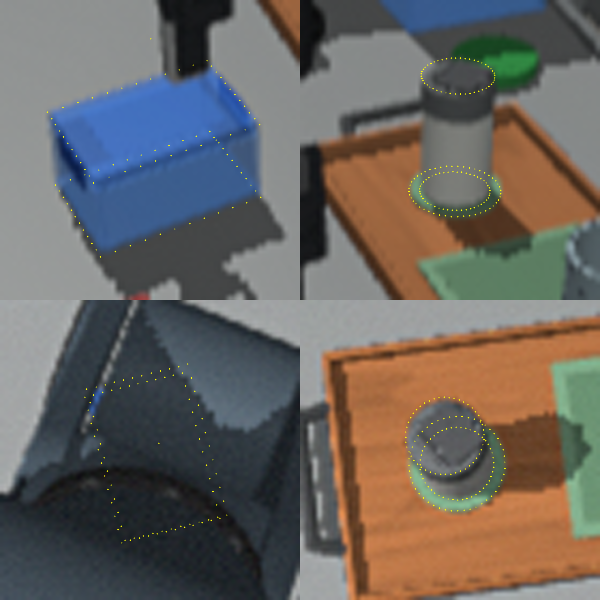

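>>> {"op": "send_rows", "data": {
  "plan": [
    {"linear":[-0.05,0.6,-0.03],"roll":-0.02},
    {"linear":[0,0.6,0],"roll":0},
    {"linear":[0,0.6,0],"roll":0},
    {"linear":[0,0.4,0],"roll":0},
    {"linear":[0,0.1,0],"roll":0}
  ]
}}

```text
t: 38.15
tcp_pos: [0.4501, -0.0788, 0.0301]
tool_rot: [-0.703, -0.075, 0.075, 0.703]
force: [-0.8, -0.8, 0.1]
finger_gap: 0.915
```

>>> {"op": "send_rows", "data": {
  "plan": [
    {"linear":[0,0,0],"roll":0},
    {"linear":[0,0,0],"roll":0},
    {"linear":[0,0,0],"roll":0},
    {"linear":[0,0,0],"roll":0},
    {"linear":[0,0,0],"roll":0}
  ],
  "claw": 50,
  "force": 25
}}

```text
t: 38.78
tcp_pos: [0.4504, -0.0789, 0.0308]
tool_rot: [0.703, 0.075, -0.075, -0.703]
force: [-0.8, 1.1, 2.5]
finger_gap: 0.72
```

```bash
python3 go.py .6355 -.0032 .09 95.8; python3 - <<'E'
import e
from e import *
s=manip.sense();im=manip.snapshot('side'); cv2.imwrite('pics/side8.png',im)
IM['side']=im.astype(np.float32)
x,f=e.fit('box',(.4505,-.079,.213),['side'],.008); print(x.round(4),f)
uv=np.r_[side.proj([s['tcp_pos']]),side.proj(e.mdl('box',x))]; l,t=uv.mean(0).astype(int); big('s',im,(l-35,t-35,l+35,t+35),8,f'pics/c14.png',uv)
E
```

```text
t 38.77 tcp [ 0.4504 -0.0789  0.0308] zyaw 102.17 tilt [ 5.e-04 -2.e-04 -1.e+00] gap 61.5 F [-0.8  1.1  2.5] q [-0.42  0.7   2.    0.    0.44 -2.2 ]
units [ 6.57 -1.97  1.17] calls 1.313100363576861
roll units 1.0613971141722918
[ 0.451 -0.075  0.219] 53.00156021118164
```

View pics/c14.png

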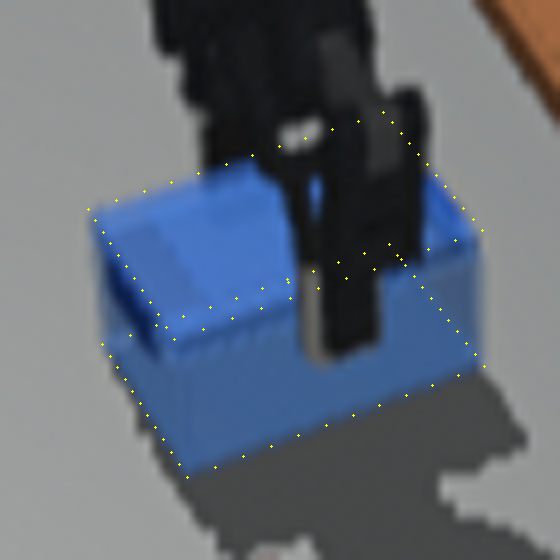

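>>> {"op": "send_rows", "data": {
  "plan": [
    {"linear":[0,-0.2,0],"roll":0},
    {"linear":[0,-0.5,0],"roll":0},
    {"linear":[0,-0.8,0],"roll":0.2},
    {"linear":[0.4,-0.5,0.3],"roll":0.4},
    {"linear":[0.8,0,0.3],"roll":0.46}
  ]
}}

```text
t: 39.45
tcp_pos: [0.4825, -0.0551, 0.0917]
tool_rot: [0.706, 0.035, -0.035, -0.706]
force: [0.1, -1.1, -1.5]
finger_gap: 0.725
```

>>> {"op": "send_rows", "data": {
  "plan": [
    {"linear":[0.9,0,0.1],"roll":0},
    {"linear":[0.9,0,0.1],"roll":0},
    {"linear":[0.9,0,0.1],"roll":0},
    {"linear":[0.9,0,0.05],"roll":0},
    {"linear":[0.8,0,0],"roll":0}
  ]
}}

```text
t: 40.08
tcp_pos: [0.6134, -0.0311, 0.0904]
tool_rot: [-0.706, -0.036, 0.036, 0.706]
force: [0.1, 0.4, -1.6]
finger_gap: 0.72
```

```bash
python3 go.py .6355 -.0032 .06 95.8
```

```text
t 40.08 tcp [ 0.6134 -0.0311  0.0904] zyaw 95.83 tilt [-9.e-04  2.e-04 -1.e+00] gap 61.4 F [ 0.1  0.4 -1.6] q [-0.23  0.71  1.57 -0.    0.86 -1.9 ]
units [0.83 1.01 0.85] calls 0.20240483203980436
roll units 0.005114967038958677
```

>>> {"op": "send_rows", "data": {
  "plan": [
    {"linear":[0.5,0,0.5],"roll":0},
    {"linear":[0.25,0.2,0.3],"roll":0},
    {"linear":[0.03,0.4,0.05],"roll":0},
    {"linear":[0,0.3,0],"roll":0},
    {"linear":[0,0,0],"roll":0}
  ]
}}

```text
t: 40.7
tcp_pos: [0.632, -0.0038, 0.062]
tool_rot: [-0.706, -0.034, 0.037, 0.706]
force: [0.3, 0.5, 0.2]
finger_gap: 0.722
```

>>> {"op": "send_rows", "data": {
  "plan": [
    {"linear":[0,0.15,0],"roll":0},
    {"linear":[0,0.1,0],"roll":0},
    {"linear":[0,0,0],"roll":0},
    {"linear":[0,0,0],"roll":0},
    {"linear":[0,0,0],"roll":0}
  ]
}}

```text
t: 41.32
tcp_pos: [0.6338, -0.0038, 0.0562]
tool_rot: [0.706, 0.036, -0.036, -0.706]
force: [0.1, -0.3, -1.0]
finger_gap: 0.725
```

```bash
python3 go.py .6355 -.0032 .0388 95.8; python3 - <<'E'
import e
from e import *
s=manip.sense();im=manip.snapshot('side'); cv2.imwrite('pics/side9.png',im)
uv=np.r_[side.proj([s['tcp_pos']]),side.proj(rect((.6355,-.0032),.112,.078,np.radians(5.8),.008))]; l,t=uv.mean(0).astype(int); big('s',im,(l-40,t-40,l+40,t+30),8,f'pics/c15.png',uv)
E
```

```text
t 41.33 tcp [ 0.6338 -0.0038  0.0562] zyaw 95.81 tilt [ 4.e-04 -1.e-04 -1.e+00] gap 61.9 F [ 0.1 -0.3 -1. ] q [-0.18  0.78  1.54 -0.    0.83 -1.85]
units [0.06 0.58 0.01] calls 0.11624189522872308
roll units 0.0016638597285118333
```

View pics/c15.png

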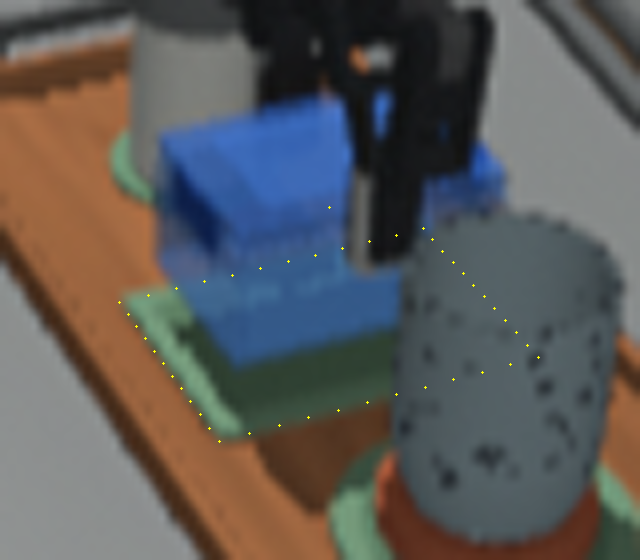

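```bash
python3 - <<'E'
import e
from e import *
m0=e.mdl
def m2(k,p):
    if k=='ob': return np.r_[rect(p[:2],.112,.078,p[2],.008),rect(p[:2],.112,.078,p[2],.005)]
    if k=='lg': return np.r_[ring(p,.046,.008),ring(p,.046,.005)]
    if k=='sm': return np.r_[ring(p,.03,.008),ring(p,.03,.005)]
    if k=='tray': return np.r_[rect(p[:2],.162,.362,p[2],.016),rect(p[:2],.162,.362,p[2],0)]
e.mdl=m2
for k,p in (('ob',(.6355,-.0032,.1)),('lg',(.6461,-.1077)),('sm',(.6249,.1013)),('tray',(.6355,-.0032,.1))):
    for use in (['top'],['side']):
        x,f=e.fit(k,p,use,.008); print(k,use,x.round(4),round(f,1))
x=(.6355,-.0032,np.radians(5.8))
o=[]
for n in('top','side'):
    big('',IM[n].astype(np.uint8),(305,135,355,195) if n=='top' else (305,190,375,250),8,'pics/x.png',cams[n].proj(m2('ob',x))); o.append(cv2.resize(cv2.imread('pics/x.png'),(400,480)))
cv2.imwrite('pics/c16.png',np.hstack(o))
E
```

```text
ob ['top'] [ 0.635  -0.0044  0.0969] 60.0
ob ['side'] [0.6378 0.0007 0.1102] 59.6
lg ['top'] [ 0.6459 -0.108 ] 60.0
lg ['side'] [ 0.647  -0.1045] 59.8
sm ['top'] [0.6268 0.1014] 60.0
sm ['side'] [0.6279 0.1041] 59.6
tray ['top'] [ 0.6341 -0.0034  0.0987] 60.0
tray ['side'] [ 0.638  -0.0096  0.0951] 57.3
```

View pics/c16.png

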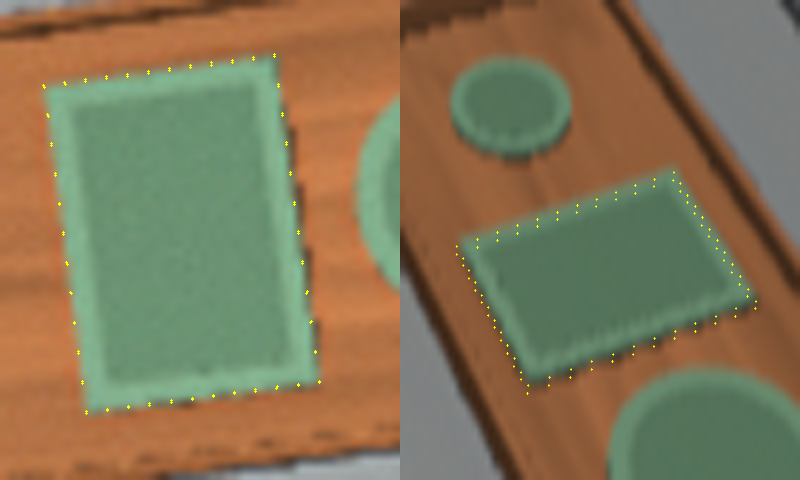

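>>> {"op": "send_rows", "data": {
  "plan": [
    {"linear":[0.05,0.2,0.01],"roll":0},
    {"linear":[0,0.15,0],"roll":0},
    {"linear":[0,0.1,0],"roll":0},
    {"linear":[0,0.03,0],"roll":0},
    {"linear":[0,0,0],"roll":0}
  ]
}}

```text
t: 42.0
tcp_pos: [0.6351, -0.0033, 0.0415]
tool_rot: [-0.706, -0.036, 0.036, 0.706]
force: [-0.3, -0.4, -0.8]
finger_gap: 0.719
```

>>> {"op": "send_rows", "data": {
  "plan": [
    {"linear":[0,0.04,0],"roll":0},
    {"linear":[0,0.03,0],"roll":0},
    {"linear":[0,0.02,0],"roll":0},
    {"linear":[0,0,0],"roll":0},
    {"linear":[0,0,0],"roll":0}
  ]
}}

```text
t: 42.62
tcp_pos: [0.6351, -0.0033, 0.0389]
tool_rot: [0.706, 0.036, -0.036, -0.706]
force: [-0.9, -0.5, -1.0]
finger_gap: 0.716
```

```bash
python3 go.py .6357 -.0032 .0388 95.8
```

```text
t 42.62 tcp [ 0.6351 -0.0033  0.0389] zyaw 95.81 tilt [ 0. -0. -1.] gap 61.1 F [-0.9 -0.5 -1. ] q [-0.18  0.8   1.54 -0.    0.8  -1.85]
units [0.02 0.   0.  ] calls 0.004041712171107605
roll units 0.0015802006446511048
```

>>> {"op": "send_rows", "data": {
  "plan": [
    {"linear":[0.02,0.03,0],"roll":0},
    {"linear":[0,0,0],"roll":0},
    {"linear":[0,0.03,0],"roll":0},
    {"linear":[0,0,0],"roll":0},
    {"linear":[0,0,0],"roll":0}
  ]
}}

```text
t: 43.25
tcp_pos: [0.6351, -0.0033, 0.0388]
tool_rot: [0.706, 0.035, -0.036, -0.706]
force: [-4.4, -0.9, 9.3]
finger_gap: 0.719
```

Contact. Next I release, rise and clear the view.

>>> {"op": "send_rows", "data": {
  "plan": [
    {"linear":[0,0,0],"roll":0},
    {"linear":[0,0,0],"roll":0},
    {"linear":[0,0,0],"roll":0},
    {"linear":[0,-0.3,0],"roll":0},
    {"linear":[0,-0.8,0],"roll":0}
  ],
  "claw": 76
}}

```text
t: 43.88
tcp_pos: [0.6347, -0.0031, 0.0695]
tool_rot: [-0.706, -0.035, 0.037, 0.706]
force: [-0.3, -0.4, 0.0]
finger_gap: 0.884
```

>>> {"op": "send_rows", "data": {
  "plan": [
    {"linear":[0,-1,0],"roll":0},
    {"linear":[0,-1,0],"roll":0},
    {"linear":[0,-1,0],"roll":0},
    {"linear":[0,-1,0],"roll":0},
    {"linear":[-0.6,-0.5,0.2],"roll":0}
  ]
}}

```text
t: 44.5
tcp_pos: [0.6192, 0.0004, 0.2078]
tool_rot: [0.707, 0.038, -0.034, -0.706]
force: [-0.2, -1.0, -0.0]
finger_gap: 0.891
```

>>> {"op": "send_rows", "data": {
  "plan": [
    {"linear":[-1,0,0.5],"roll":0},
    {"linear":[-1,0,0.8],"roll":0},
    {"linear":[-1,0,0.8],"roll":0},
    {"linear":[-1,0,0.8],"roll":0},
    {"linear":[-1,0,0.8],"roll":0}
  ]
}}

```text
t: 45.12
tcp_pos: [0.4558, 0.0967, 0.2057]
tool_rot: [-0.706, -0.036, 0.035, 0.706]
force: [0.0, 0.4, 0.5]
finger_gap: 0.889
```

>>> {"op": "send_rows", "data": {
  "plan": [
    {"linear":[-0.3,0,0.8],"roll":0},
    {"linear":[0,0,0.8],"roll":0},
    {"linear":[0,0,0.8],"roll":0},
    {"linear":[0,0,0.3],"roll":0},
    {"linear":[0,0,0],"roll":0}
  ]
}}

```text
t: 45.75
tcp_pos: [0.4396, 0.176, 0.2054]
tool_rot: [0.706, 0.036, -0.036, -0.706]
force: [0.3, 0.2, -0.1]
finger_gap: 0.89
```

```bash
python3 go.py; python3 - <<'E'
import e
from e import *
o=[]
th=np.radians(5.8)
for n in ('side','top'):
    im=manip.snapshot(n); cv2.imwrite(f'pics/{n}10.png',im); pr=cams[n].proj
    P=np.r_[rect((.6355,-.0032),.092,.062,th,.058),rect((.6355,-.0032),.112,.078,th,.008),ring((.6461,-.1077),.031,.098),ring((.6461,-.1077),.033,.02),ring((.6461,-.1077),.046,.008),ring((.6249,.1013),.023,.094),ring((.6249,.1013),.03,.008)]
    roi=(260,105,400,205) if n=='top' else (285,150,415,280)
    big('s',im,roi,5 if n=='top' else 4,f'pics/c17{n}.png',pr(P))
E
```

```text
t 45.75 tcp [0.4396 0.176  0.2054] zyaw 95.88 tilt [ 5.e-04 -2.e-04 -1.e+00] gap 76.0 F [ 0.3  0.2 -0.1] q [ 0.14  0.38  1.84 -0.    0.92 -1.53]
```

View pics/c17top.png

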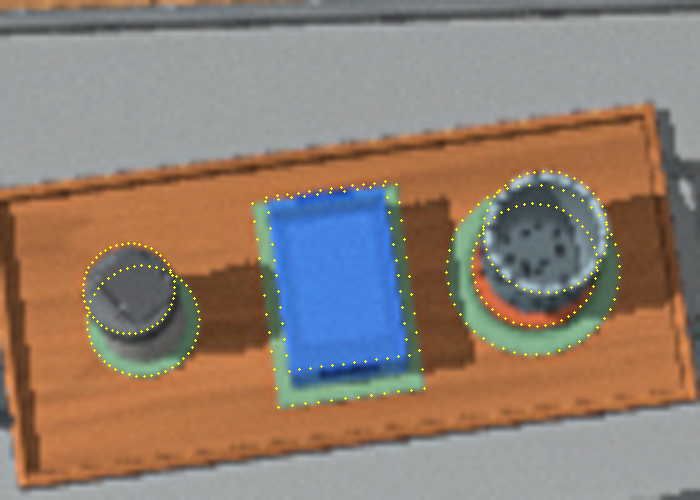

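View pics/c17side.png

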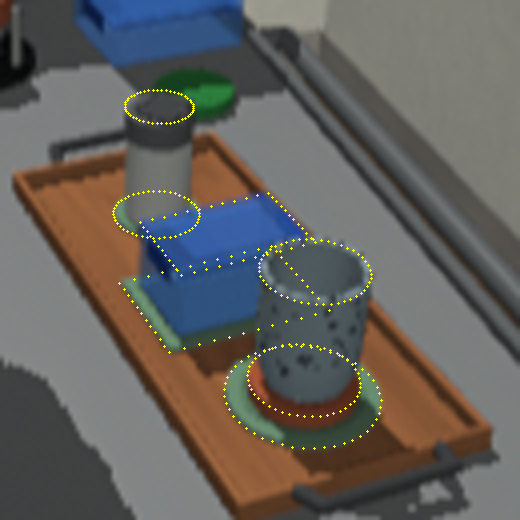

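View pics/side10.png

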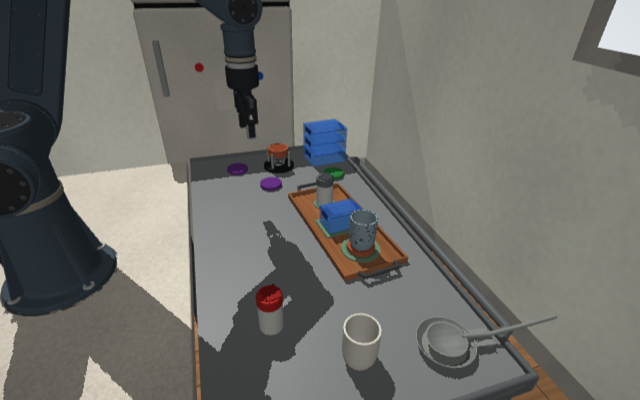

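```bash
python3 - <<'E'
from h import *
T=cv2.imread('pics/top10.png');S=cv2.imread('pics/side10.png')
def fitbox(im,cam,roi,z0,p0):
    l,t,r,b=roi; hsv=cv2.cvtColor(im,cv2.COLOR_BGR2HSV).astype(int); m=((hsv[...,0]>95)&(hsv[...,0]<125)&(hsv[...,1]>110))[t:b,l:r].astype(float)
    P=lambda p:np.r_[rect(p[:2],.092,.062,p[2],z0),rect(p[:2],.092,.062,p[2],z0+.05)]
    c=lambda p:((sil_mask(cam,P(p),roi,8)-m)**2).sum()
    sim=np.array([p0]+[np.array(p0)+d for d in np.diag([.006,.006,.1])])
    r=minimize(c,p0,method='Nelder-Mead',options=dict(initial_simplex=sim)); return r.x,r.fun,P(r.x)
x,f,P=fitbox(T,top,(305,135,350,188),.008,[.6355,-.0032,.1]); print('top placed',x.round(4),f)
big('',T,(300,130,355,195),9,'pics/c18.png',np.r_[top.proj(P)])
x0,f0,_=fitbox(cv2.imread('pics/top0.png'),top,(335,200,390,262),0,[.45,-.079,.2]); print('top initial',x0.round(4),f0)
E
```

```text
top placed [ 0.6344 -0.0032  0.1053] 21.306728181468664
top initial [ 0.4498 -0.0805  0.2185] 20.04839677047289
```

View pics/c18.png

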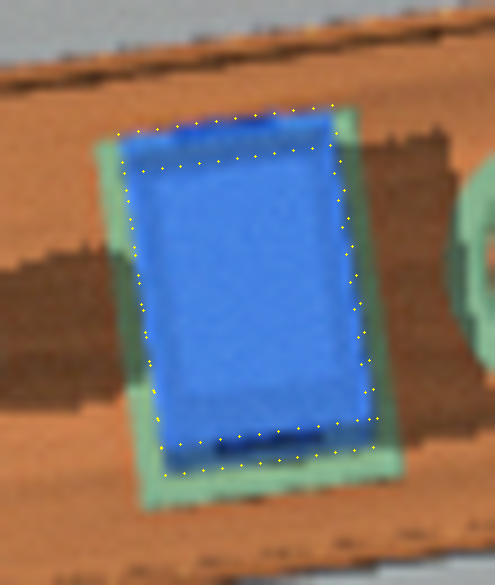

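```bash
python3 -c "
from station import manip
print(manip.sense()['t']); print(manip.sign_off())"
```

```text
45.85
the job is handed in; nothing more can be done
None
```

The tray is laid and the job was handed in at 45.9 s of the 134 s allowed. I don't know the verdict, because the hand-in reports none.

**What I did:** in the order asked, I placed:
1. the top terracotta coaster on the large round pad
2. the speckled cup on that coaster
3. the grey-topped shaker on the small round pad
4. the blue food box on the oblong pad, long side along the pad's

I set each one down slowly until the wrist felt light contact (about 6–9 N), then let go and lifted straight off.

**Last checks:**
- **Position:** in the final pictures all four stand upright. The coaster, cup and shaker match the expected outlines to about 1 pixel (roughly 2 mm).
- **Box:** it measures (0.634, -0.003) at 6.0°. The pad is at (0.6355, -0.003) at 5.8°, so the box is about 1 mm off centre.
- **Left alone:** the white cup and red-topped shaker stand where they were, and the arm stood clear of everything at hand-in.

**What disagreed:**
- **Cameras:** the two cameras differed by 1–2 mm on pad positions in most fits, and by up to about 5 mm in the edge-based ones. I kept the average of the first measurements, which the top view matched well; the side view showed the oblong pad about 1.5 mm off that.
- **Coaster grip:** the gripper read 64.3 mm on the 66 mm coaster. It still lifted level and alone, and it landed centred.

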